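Draw hook plates out of a bench demagnetiser

ROBOT

A 6-joint arm with a two-finger parallel gripper is mounted at the origin on the work surface. World frame = base frame: x ahead of the robot, y to its left, z up, the work surface at z = 0. Lengths are in m, angles in rad, forces in N, time in s.
With the tool pointing down it reaches from about 0.325 to 0.875 m from the base axis. Payload 4.4 kg.
Tool frame: the origin (TCP) lies at the very end of the fingers, on their centre line; the grasp point (between the pads) lies 19 mm behind it (bot.tcp_to_grasp is the distance from the TCP to the grasp point, in m); z points along the fingers, y is the direction in which the jaws open and shut (so a half turn about z gives the same grasp; the last joint's range is limited). The gripper opens to 85 mm and grips with 20 to 120 N. Pads are 22 mm wide; open, the fingers measure 114 mm over their backs; the gripper's body (76 mm by 85 mm) begins 54 mm behind the grasp point. The pads swing forward as they close: fully open they stand 13 mm farther back than shut.
Start: joints at [1.071, 0.207, 1.542, -0, 1.393, -0.15], TCP at [0.197, 0.54, 0.231] pointing down, gripper open.
Joint ranges: [-2.73, 2.73], [-0.86, 2.22], [0.23, 2.46], [-1.11, 4.25], [0.08, 2.63], [-2.82, 2.82]. Speed limits (rad/s): [2.79, 2.79, 3.14, 3.14, 3.14, 3.14].

INTERFACE

Orientations are given as a unit quaternion [w, x, y, z].
In Python, from plant import bot, optics gives the robot as it stands.
- The arm moves only by the tool servo_tool, never from a script. Its argument "motion" is a list of rows, each a list of 3 entries, a list of its own where there are three numbers: the shift along the world's x, y, z as a fraction of full scale, then the turn, a rotation vector about the world's x, y, z as a fraction of full scale, then the opening, from 0 (shut) to 1 (fully open). In form: [[[tx, ty, tz], [ax, ay, az], jaw], ...]. A call has 1 to 5 rows; each row is the pose to reach, as a shift and turn from the pose measured when the call began; what a row does not reach only later rows make up. Full scale, the value 1, is 0.25 m for a shift and 45 degrees for a turn. A row lasts 1/8 s, in which the tool goes at most 62.5 mm and 10.7 degrees, less where a joint would pass 70% of its speed; a pose out of reach is approached as far as the arm can. A call with a number of a shift or a turn outside -1 to 1 is refused whole. A call with a gripper value outside its range is refused whole. The fingers move at their own pace and stop on an object; "newtons" is the grip in N (left out, the last holds). Time passes only in rows, so rows that repeat a pose let the fingers close. It gives the time, the measured TCP pose, the force and the opening at its end, in the units of the state.
- bot.get_obs(): the state, without advancing time (a new reading comes with each control period).
- optics.get_image(name): name is "side" or "top"; returns a dict with "img" (400x640x3 uint8, red, green, blue), "K" (3x3 intrinsics, pixels), "R" (3x3) and "t" (3): a world point X has camera coordinates R X + t. Camera axes: x right, y down, z forward; pixel columns grow to the right and rows downward; lengths in m; the calibration is good to about 2 mm. A picture is of the moment at which its call begins. There is no depth.
- bot.finish_job(): hands the job in, once; it reports no verdict.
The state is a dict: "time": time; "joint_pos": joint angles; "qd": joint speeds; "joint_torque": joint torques, N m; "ee_pos": TCP position; "ee_rot": TCP orientation; "contact_force": force on the tool from outside, world axes, zero at the start; "ft_torque": the same for the moment, N m; "opening": finger opening in m.
Only numpy, scipy, OpenCV 4.12 (cv2) and the standard library are available. Lean on these libraries where they do the work, as an engineer would, in place of code of your own. Each camera call takes 0.05 s, during which the arm holds its last target.

TASK

The hook plates standing in the bench demagnetiser have to be drawn out while it is running. Switch it on at the rotary switch, then turn each plate until its foot lines up with its slot in the clear guard, draw it up and out through the slot and put it in the blue tray, standing or lying; only when the last one is in the tray, switch the demagnetiser off. Leave everything else on the bench where it is.

Things in the scene. Friction and masses are not known exactly. Their poses are not given: they have to be found in the camera images.
- demag: Bench demagnetiser, fixed: grey case 250 mm (x) by 230 mm (y). Origin: centre of its underside, z up. Its well, 220 x 200 mm inside, is covered by a fixed clear guard 5 mm thick, top 70 mm above the bench, with four dark-edged rectangular slots that run along x, two by two, 100 mm apart. Plates stand in some slots, their stems rising 70 mm above the guard.
- well_floor (a point): Middle of the well's flat floor, 15 mm above the bench and 50 mm below the guard's underside. A plate's foot has cleared the guard when the plate has risen 55 mm from this floor.
- slot_0 (a point): Slot in the guard, -x, -y quarter of the case: this point is on the guard's top, where the stem stands at the start. Axes as the case's. The slot is 30 mm wide (y) and runs from 55 mm on the -x side of this point to 17 mm on its +x side, so a foot passes up only when it points along -x within about 10 degrees, the plate upright.
- slot_1 (a point): Slot in the guard, -x, +y quarter of the case: this point is on the guard's top, where the stem stands at the start. Axes as the case's. The slot is 30 mm wide (y) and runs from 55 mm on the -x side of this point to 17 mm on its +x side, so a foot passes up only when it points along -x within about 10 degrees, the plate upright.
- slot_2 (a point): Slot in the guard, +x, -y quarter of the case: this point is on the guard's top, where the stem stands at the start. Axes as the case's. The slot is 30 mm wide (y) and runs from 55 mm on the -x side of this point to 17 mm on its +x side, so a foot passes up only when it points along -x within about 10 degrees, the plate upright.
- slot_3 (a point): Slot in the guard, +x, +y quarter of the case: this point is on the guard's top, where the stem stands at the start. Axes as the case's. The slot is 30 mm wide (y) and runs from 55 mm on the -x side of this point to 17 mm on its +x side, so a foot passes up only when it points along -x within about 10 degrees, the plate upright.
- hook_a: Hook plate, one of four alike (None if absent): steel L, 0.4 kg. Stem 20 mm (x) by 12 mm (y), 125 mm high over all; foot 18 mm thick, 20 mm high, from x = -10 to x = +42 mm. Origin: foot's underside, below the stem's axis; z up the stem, +x the way the foot points. Starts in the well, foot 55 to 90 degrees off its slot to either side, caught under the guard. Stands on its foot; topples easily across its thin way (y).
- hook_b: Hook plate, one of four alike (None if absent): steel L, 0.4 kg. Stem 20 mm (x) by 12 mm (y), 125 mm high over all; foot 18 mm thick, 20 mm high, from x = -10 to x = +42 mm. Origin: foot's underside, below the stem's axis; z up the stem, +x the way the foot points. Starts in the well, foot 55 to 90 degrees off its slot to either side, caught under the guard. Stands on its foot; topples easily across its thin way (y).
- hook_c: Hook plate, one of four alike (None if absent): steel L, 0.4 kg. Stem 20 mm (x) by 12 mm (y), 125 mm high over all; foot 18 mm thick, 20 mm high, from x = -10 to x = +42 mm. Origin: foot's underside, below the stem's axis; z up the stem, +x the way the foot points. Starts in the well, foot 55 to 90 degrees off its slot to either side, caught under the guard. Stands on its foot; topples easily across its thin way (y).
- hook_d: Hook plate, one of four alike (None if absent): steel L, 0.4 kg. Stem 20 mm (x) by 12 mm (y), 125 mm high over all; foot 18 mm thick, 20 mm high, from x = -10 to x = +42 mm. Origin: foot's underside, below the stem's axis; z up the stem, +x the way the foot points. Starts in the well, foot 55 to 90 degrees off its slot to either side, caught under the guard. Stands on its foot; topples easily across its thin way (y).
- switch_box: Grey box of the rotary switch, 90 x 90 mm, 80 mm high, fixed to the bench, its switch on top. Origin: centre of its underside. The switch turns about the box's vertical centre line.
- rotary (a joint): Angle of the rotary switch handle in rad. 0 = off: the handle bar lies along the box's x, its white pointer to +x. 1.047 = on: turned 60 degrees clockwise as seen from above. Stops at both ends; a detent spring (at most 0.08 N m) pulls it to the nearer end. Off is below 0.1, on is above 0.95.
- rotary_grip (a point): Point on the switch's axis at the height to grip its handle: the black bar is 52 mm long, 12 mm wide, and runs from 86 to 120 mm above the bench; this point is 106 mm above the bench. Its x axis runs along the bar towards the pointer.
- tray: Loose open blue plastic tray, 0.6 kg, 280 mm (its x) by 210 mm (its y), 50 mm high, walls and floor 5 mm thick. Origin: centre of its underside. A plate counts as in the tray when its origin is within 132 mm in x, 97 mm in y of the tray's origin and less than 65 mm above it.
- spanner: Bystander: spanner 170 mm long lying on the right of the demagnetiser.
- hammer: Bystander: hammer lying at the left.
- driver: Bystander: screwdriver 180 mm long lying between the robot and the demagnetiser.
- parallel: Bystander: ground steel bar 30 x 150 x 20 mm, at the back.
- steel_block: Bystander: dark steel block 50 x 70 x 40 mm, at the back.
- oil_can: Bystander: aluminium can 54 mm across, 110 mm high, at the left, behind the hammer.
- carton: Bystander: small cardboard box 90 x 70 x 50 mm, to the right of the demagnetiser.
There are look-alikes about, which are no part of the job. What is shaped like the hook_d but pink or red is not meant. Leave any purple look-alike of the hook_c alone.

How it is judged:
By the outcome, as a careful person would: the job done as asked, in the order asked, and still so for the second after the job is handed in, with the robot touching nothing.
Of hook_a, hook_b, hook_c, hook_d only 3 to 4 are there at a start; the rules pass over those that are not, and their reading is None.
At some moment in a run one of tray may be knocked a few centimetres aside while the robot is not near it.
Once in a run the grip may slacken for a moment while it holds something.
It also fails if it takes over 210 s, if anything falls off the work surface, if the arm or the gripper's body presses on something with over 40 N, if the wrist force passes 120 N, or if a joint passes its speed limit or range.

## Working session

There is one attempt and no reset: what is moved stays moved. The work goes in short steps, Python scripts to look and compute and a tool call to move; the robot and the scene stay as the last step left them, time stands still between calls to the robot, and variables do not carry over. Pictures are saved under pics/ and viewed, and the job is handed in when it is done.

Besides the shell and the picture viewer there is one more tool, called after "Emit:" by a JSON object that holds its "name" and its "arguments". servo_tool: Moves the arm, as the interface text tells. Shift numbers are shares of 0.25 m and turn numbers shares of 45 degrees, none past 1 either way. Its arguments: {"type":"object","properties":{"motion":{"type":"array"},"newtons":{"type":"number"}},"required":["motion"]}

```bash
ls; mkdir -p pics
python3 - <<'E'
from plant import bot, optics
import cv2
o=bot.get_obs()
print({k:(v if not hasattr(v,'round') else v) for k,v in o.items()})
for n in("side","top"):
    d=optics.get_image(n); cv2.imwrite(f"pics/{n}0.png",d["img"][:,:,::-1]); print(n,d["K"],d["R"],d["t"])
E
```

```text
pics
{'time': 0.0, 'joint_pos': array([ 1.07149598e+00,  2.07441347e-01,  1.54296456e+00,  2.36618594e-05,
        1.39348472e+00, -1.50491493e-01]), 'qd': array([-0.00077853,  0.00077768, -0.00144376,  0.00027907, -0.00082854,
       -0.00031947]), 'joint_torque': array([ 5.23720028e-04, -3.83027995e+01, -2.91600841e+01, -1.87087176e-04,
        1.00646960e-02, -1.36341933e-05]), 'ee_pos': array([0.1961559 , 0.53970332, 0.2301086 ]), 'ee_rot': array([-3.77802432e-04,  1.73523585e-01,  9.84829044e-01, -1.08516056e-03]), 'contact_force': array([0.52688903, 1.01778865, 0.70755474]), 'ft_torque': array([ 0.00501177, -0.01377161,  0.04327757]), 'opening': 0.08522264119373991}
side [[370.24268198   0.         319.75900207]
 [  0.         370.24268198 189.57689941]
 [  0.           0.           1.        ]] [[ 0.82060384 -0.57146721  0.005879  ]
 [-0.42774075 -0.62097564 -0.65683111]
 [ 0.37900816  0.53648344 -0.75401481]] [-0.43409182  0.29282737  1.06925517]
top [[466.13947714   0.         322.4829617 ]
 [  0.         466.13947714 200.32664123]
 [  0.           0.           1.        ]] [[ 0.03710584 -0.99931047 -0.00132046]
 [-0.97452794 -0.03589311 -0.22137521]
 [ 0.22117516  0.00950114 -0.97518782]] [0.01846012 0.55956338 1.50346998]
```

View pics/side0.png

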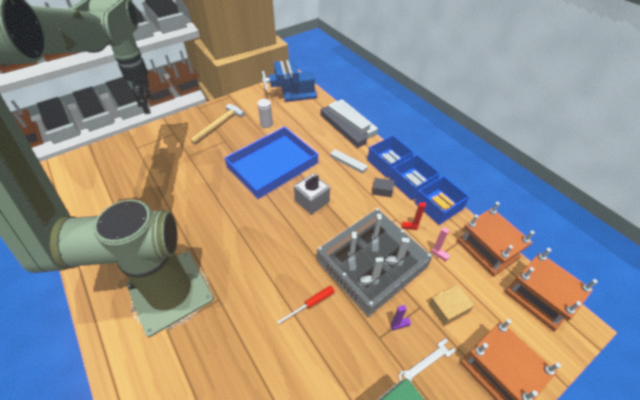

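View pics/top0.png

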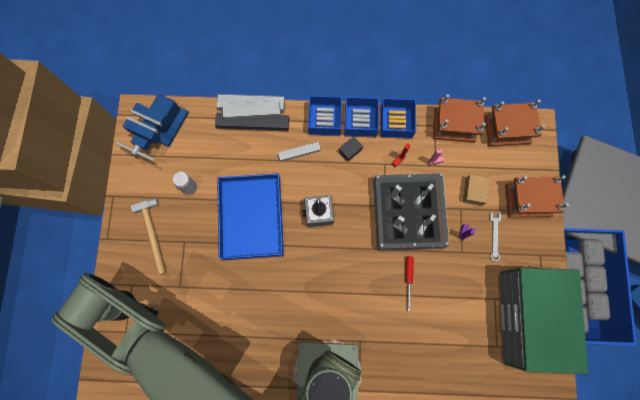

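```bash
cat > h.py <<'E'
import numpy as np, cv2
from plant import bot, optics
def get(n):
    d=optics.get_image(n); return d
def ray(d,u,v):
    R,t,K=np.array(d["R"]),np.array(d["t"]),np.array(d["K"])
    c=-R.T@t; r=R.T@np.linalg.solve(K,[u,v,1.]); return c,r/np.linalg.norm(r)
def onz(d,u,v,z):
    c,r=ray(d,u,v); return c+r*(z-c[2])/r[2]
def proj(d,X):
    x=np.array(d["R"])@np.array(X)+d["t"]; p=np.array(d["K"])@x; return p[:2]/p[2]
def tri(d1,p1,d2,p2):
    c1,r1=ray(d1,*p1);c2,r2=ray(d2,*p2)
    s=np.linalg.lstsq(np.c_[r1,-r2],c2-c1,rcond=None)[0]
    a=c1+s[0]*r1;b=c2+s[1]*r2
    return (a+b)/2,np.linalg.norm(a-b)
def crop(d,x0,y0,x1,y1,s,name):
    im=d["img"][y0:y1,x0:x1,::-1]; im=cv2.resize(im,None,fx=s,fy=s,interpolation=cv2.INTER_CUBIC)
    for u in range((x0+9)//10*10,x1,10):
        cv2.line(im,((u-x0)*s,0),((u-x0)*s,6),(0,255,255),1)
        if u%20==0: cv2.putText(im,str(u),((u-x0)*s+2,14),0,.4,(0,255,255),1)
    for v in range((y0+9)//10*10,y1,10):
        cv2.line(im,(0,(v-y0)*s),(6,(v-y0)*s),(0,255,255),1)
        if v%20==0: cv2.putText(im,str(v),(8,(v-y0)*s+4),0,.4,(0,255,255),1)
    cv2.imwrite(f"pics/{name}.png",im)
E
python3 - <<'E'
from h import *
import pickle
T=get("top");S=get("side"); pickle.dump((T,S),open("f0.pkl","wb"))
crop(T,370,165,455,255,6,"ct"); crop(S,310,200,440,320,6,"cs"); crop(T,295,185,345,235,8,"rt"); crop(S,285,165,340,220,8,"rs")
E
```

```text
(no output)
```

View pics/ct.png

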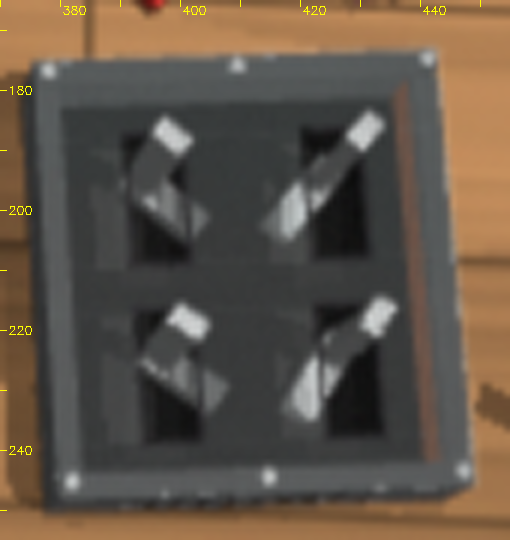

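View pics/cs.png

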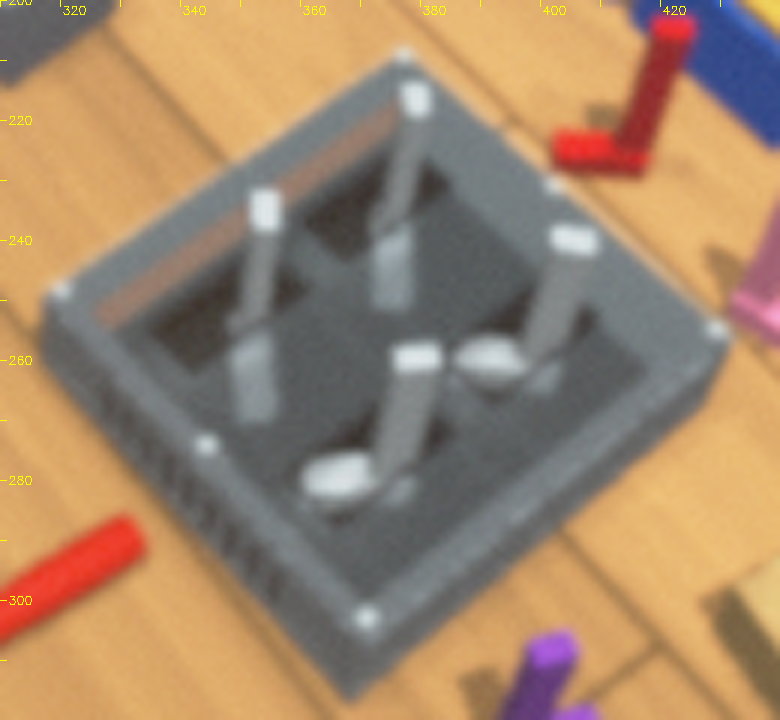

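View pics/rt.png

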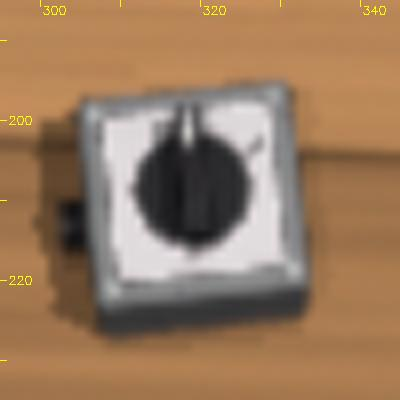

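View pics/rs.png

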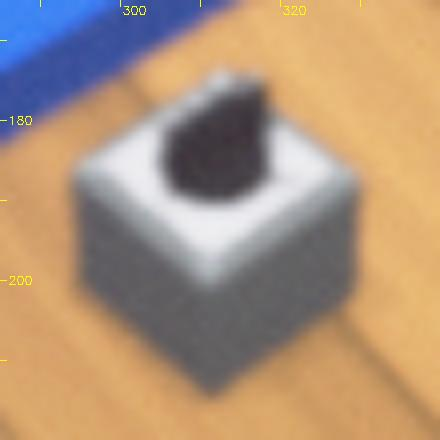

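Run:
```python
from h import *
import pickle, itertools
np.set_printoptions(precision=4,suppress=True)
T,S=pickle.load(open("f0.pkl","rb"))
for d in(T,S): print("cam",-d["R"].T@d["t"])
def best(P,Q):
    for p in P:
        r=[(tri(T,p,S,q)) for q in Q]; k=min(range(len(Q)),key=lambda i:abs(r[i][1])); 
        print(p,[(Q[i],r[i][0].round(4),round(r[i][1],4)) for i in range(len(Q)) if r[i][1]<.02])
print("screws");best([(376,176.7),(439,175),(445,243.5),(380,245),(407,176),(413,244.5)],[(377,209),(429,255),(371,303),(320,248),(402,231),(344,274)])
print("stems");best([(396.5,187.5),(429,186.5),(399,218.5),(431,218)],[(354,235),(377.5,216.5),(404,240),(378,260)])
print("slot corners top z=.07")
for n,c in dict(TR=[(420,187),(430.5,186),(431,208),(422,208)],TL=[(390,187),(399,187),(399,210),(392,209)],BR=[(423,216),(433,216),(434,238),(425,238)],BL=[(392,217),(403,217),(403,238),(394,240)]).items():
    print(n,[onz(T,u,v,.07)[:2] for u,v in c])
```

```text
cam [0.2121 0.0242 1.5901]
cam [ 0.0762 -0.6399  1.0011]
screws
(376, 176.7) [((377, 209), array([ 0.6517, -0.1415,  0.0584]), np.float64(0.0063))]
(439, 175) [((429, 255), array([ 0.6667, -0.3574,  0.0555]), np.float64(0.0071))]
(445, 243.5) [((371, 303), array([ 0.4323, -0.3732,  0.0524]), np.float64(0.0067))]
(380, 245) [((320, 248), array([ 0.4177, -0.1569,  0.0567]), np.float64(0.0042))]
(407, 176) [((402, 231), array([ 0.6603, -0.2486,  0.0541]), np.float64(0.0087))]
(413, 244.5) [((344, 274), array([ 0.4237, -0.2658,  0.0577]), np.float64(0.0052))]
stems
(396.5, 187.5) [((377.5, 216.5), array([ 0.5962, -0.1999,  0.1253]), np.float64(0.0009))]
(429, 186.5) [((404, 240), array([ 0.6033, -0.3051,  0.1257]), np.float64(0.0009))]
(399, 218.5) [((354, 235), array([ 0.4972, -0.2097,  0.1222]), np.float64(0.0061))]
(431, 218) [((378, 260), array([ 0.501 , -0.3111,  0.1237]), np.float64(0.0032))]
slot corners top z=.07
TR [array([ 0.6149, -0.2871]), array([ 0.6197, -0.3225]), array([ 0.544 , -0.3231]), array([ 0.5429, -0.2931])]
TL [array([ 0.6112, -0.1863]), array([ 0.6123, -0.2165]), array([ 0.5332, -0.2166]), array([ 0.5358, -0.1933])]
BR [array([ 0.5158, -0.2962]), array([ 0.5171, -0.3293]), array([ 0.4436, -0.3315]), array([ 0.4425, -0.302 ])]
BL [array([ 0.5087, -0.1934]), array([ 0.51  , -0.2299]), array([ 0.4398, -0.2298]), array([ 0.4321, -0.2003])]
```

Run:
```python
from h import *
import pickle
np.set_printoptions(precision=4,suppress=True)
T,S=pickle.load(open("f0.pkl","rb"))
def blobs(d,box,thr,amin=4):
    x0,y0,x1,y1=box; g=cv2.cvtColor(d["img"],cv2.COLOR_RGB2GRAY)[y0:y1,x0:x1]
    n,l,s,c=cv2.connectedComponentsWithStats((g>thr).astype(np.uint8))
    return [(s[i,4],(c[i]+[x0,y0]).round(2)) for i in range(1,n) if s[i,4]>=amin]
for b in blobs(T,(372,172,450,250),175,3):print("T",b)
for b in blobs(S,(318,205,432,308),195,3):print("S",b)
```

```text
T (np.int32(12), array([397.83, 187.  ]))
T (np.int32(16), array([430.25, 186.5 ]))
T (np.int32(8), array([419.25, 199.5 ]))
T (np.int32(14), array([432.57, 217.07]))
T (np.int32(15), array([401.07, 218.2 ]))
T (np.int32(15), array([421.6 , 228.87]))
S (np.int32(4), array([377.  , 208.25]))
S (np.int32(15), array([378.93, 215.8 ]))
S (np.int32(4), array([402.5, 230.5]))
S (np.int32(22), array([353.64, 234.5 ]))
S (np.int32(22), array([405.18, 239.41]))
S (np.int32(18), array([379.17, 259.06]))
S (np.int32(14), array([391.79, 259.14]))
S (np.int32(32), array([366.19, 279.19]))
S (np.int32(6), array([419.5 , 281.83]))
S (np.int32(4), array([422.5, 283.5]))
S (np.int32(4), array([425. , 286.5]))
S (np.int32(9), array([428.78, 291.67]))
S (np.int32(4), array([370.5, 302.5]))
```

```bash
cat >> h.py <<'E'
def blobs(d,box,thr,amin=4,amax=9999):
    x0,y0,x1,y1=box; g=cv2.cvtColor(d["img"],cv2.COLOR_RGB2GRAY)[y0:y1,x0:x1]
    n,l,s,c=cv2.connectedComponentsWithStats((g>thr).astype(np.uint8))
    return [(int(s[i,4]),(c[i]+[x0,y0]).round(2)) for i in range(1,n) if amax>=s[i,4]>=amin]
E
python3 - <<'E'
from h import *
import pickle
np.set_printoptions(precision=4,suppress=True)
T,S=pickle.load(open("f0.pkl","rb"))
for t in (135,150):
  for b in blobs(T,(372,172,452,250),t,2,60):print("T",t,b)
for b in blobs(S,(318,205,432,308),175,2,60):print("S",b)
for p,q in [((397.83,187),(378.93,215.8)),((430.25,186.5),(405.18,239.41)),((401.07,218.2),(353.64,234.5)),((432.57,217.07),(379.17,259.06))]:
    print(tri(T,p,S,q), onz(T,*p,.14),onz(S,*q,.14))
# foot tops on z=.035
print("feet");
for p in[(419.25,199.5),(421.6,228.87)]: print(onz(T,*p,.035))
for p in[(391.79,259.14),(366.19,279.19)]: print(onz(S,*p,.035))
E
```

```text
T 135 (42, array([377.19, 173.48]))
T 135 (6, array([427.5, 172. ]))
T 135 (19, array([398.26, 187.16]))
T 135 (21, array([430.57, 186.38]))
T 135 (25, array([418.44, 199.64]))
T 135 (5, array([422.4, 197.8]))
T 135 (3, array([394.67, 198.33]))
T 135 (21, array([432.57, 217.38]))
T 135 (20, array([401.  , 218.15]))
T 135 (5, array([447. , 216.8]))
T 135 (29, array([420.86, 230.  ]))
T 135 (7, array([424.29, 227.86]))
T 135 (5, array([448., 230.]))
T 135 (10, array([449.4, 237.3]))
T 135 (6, array([414.5, 244. ]))
T 135 (6, array([447.33, 243.  ]))
T 135 (6, array([381.5, 245. ]))
T 150 (2, array([409. , 175.5]))
T 150 (4, array([441.  , 174.25]))
T 150 (4, array([377.5, 176.5]))
T 150 (18, array([398.28, 187.28]))
T 150 (16, array([430.25, 186.5 ]))
T 150 (2, array([444. , 187.5]))
T 150 (35, array([447.8, 192.4]))
T 150 (24, array([418.38, 199.75]))
T 150 (3, array([422.33, 197.67]))
T 150 (18, array([432.61, 217.11]))
T 150 (19, array([400.84, 218.11]))
T 150 (27, array([420.89, 229.89]))
T 150 (3, array([424.33, 227.33]))
T 150 (4, array([414.25, 244.  ]))
T 150 (2, array([446.5, 
[... 449 characters left out ...]
1]))
S (13, array([400.69, 300.77]))
S (49, array([326.2 , 304.88]))
S (6, array([371. , 302.5]))
(array([ 0.5968, -0.2035,  0.1319]), np.float64(0.0020628835445127306)) [ 0.5937 -0.2017  0.14  ] [ 0.593  -0.2078  0.14  ]
(array([ 0.6022, -0.308 ,  0.1328]), np.float64(0.0024873080419052125)) [ 0.5992 -0.3057  0.14  ] [ 0.5992 -0.3112  0.14  ]
(array([ 0.4944, -0.2136,  0.133 ]), np.float64(0.00179367486472953)) [ 0.4922 -0.2121  0.14  ] [ 0.4919 -0.2173  0.14  ]
(array([ 0.5021, -0.314 ,  0.132 ]), np.float64(0.0020727516654907574)) [ 0.4995 -0.3116  0.14  ] [ 0.4992 -0.3173  0.14  ]
feet
[ 0.5799 -0.2913  0.035 ]
[ 0.4784 -0.2984  0.035 ]
[ 0.5815 -0.2996  0.035 ]
[ 0.4769 -0.3068  0.035 ]
```

Run:
```python
from h import *
import pickle
np.set_printoptions(precision=4,suppress=True)
T,S=pickle.load(open("f0.pkl","rb"))
for p,q in [((377.5,176.5),(377,208.25)),((441,174.25),(429,254.3)),((381.5,244.7),(319.6,247.6)),((446.9,243),(370.8,302.5)),((409,175.5),(402.5,230.5)),((414.3,244),(343.8,273.6))]:
    print(tri(T,p,S,q), onz(T,*p,.07)[:2],onz(S,*q,.07)[:2])
crop(T,370,165,455,255,6,"ct2"); crop(S,310,200,440,320,6,"cs")
# switch box, tray
crop(T,295,185,345,235,10,"rt"); crop(S,285,165,340,220,10,"rs"); crop(T,205,165,295,265,6,"tt"); crop(S,215,120,330,205,6,"ts")
# tray by blue mask
for d,b in((T,(205,160,300,270)),(S,(215,120,325,205))):
    hsv=cv2.cvtColor(d["img"],cv2.COLOR_RGB2HSV); m=cv2.inRange(hsv,(100,120,60),(125,255,255)); mm=np.zeros_like(m); x0,y0,x1,y1=b; mm[y0:y1,x0:x1]=m[y0:y1,x0:x1]
    c=max(cv2.findContours(mm,0,2)[0],key=cv2.contourArea); print(cv2.approxPolyDP(c,3,True)[:,0].tolist(),cv2.minAreaRect(c))
```

```text
(array([ 0.6486, -0.1449,  0.0686]), np.float64(0.004005463295981414)) [ 0.6463 -0.1439] [ 0.6498 -0.1462]
(array([ 0.664 , -0.36  ,  0.0666]), np.float64(0.0020192494449260277)) [ 0.6621 -0.3586] [ 0.6629 -0.3614]
(array([ 0.416 , -0.1601,  0.0657]), np.float64(0.0006767951705961637)) [ 0.4151 -0.1595] [ 0.4148 -0.1624]
(array([ 0.4307, -0.3757,  0.0635]), np.float64(0.0023975357220963993)) [ 0.4286 -0.3734] [ 0.4294 -0.3779]
(array([ 0.658 , -0.2528,  0.0643]), np.float64(0.005712766559387122)) [ 0.6537 -0.2503] [ 0.6574 -0.2561]
(array([ 0.4229, -0.268 ,  0.0653]), np.float64(0.0017560021043602763)) [ 0.4214 -0.2667] [ 0.422  -0.2701]
[[278, 174], [218, 178], [220, 258], [282, 254]] ((249.03053283691406, 216.1414031982422), (82.47796630859375, 63.880001068115234), 87.27368927001953)
[[285, 128], [226, 158], [228, 166], [257, 196], [316, 161], [316, 153]] ((271.8676452636719, 159.27938842773438), (50.763580322265625, 82.14781951904297), 59.036251068115234)
```

View pics/rt.png

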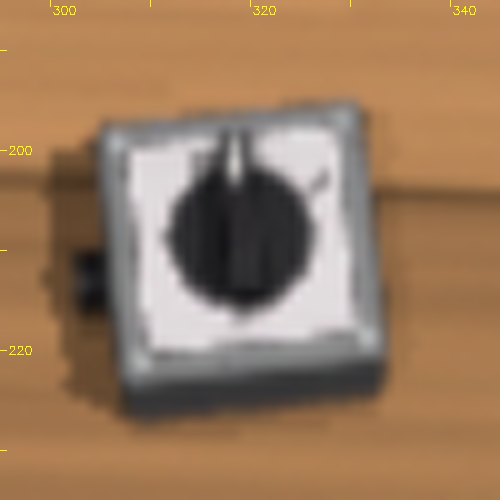

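View pics/rs.png

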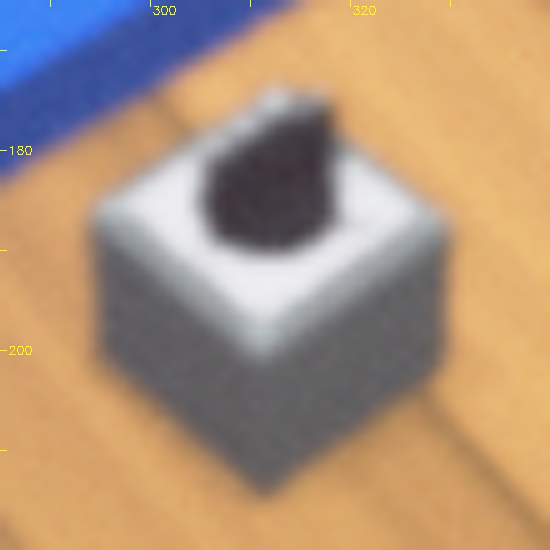

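View pics/tt.png

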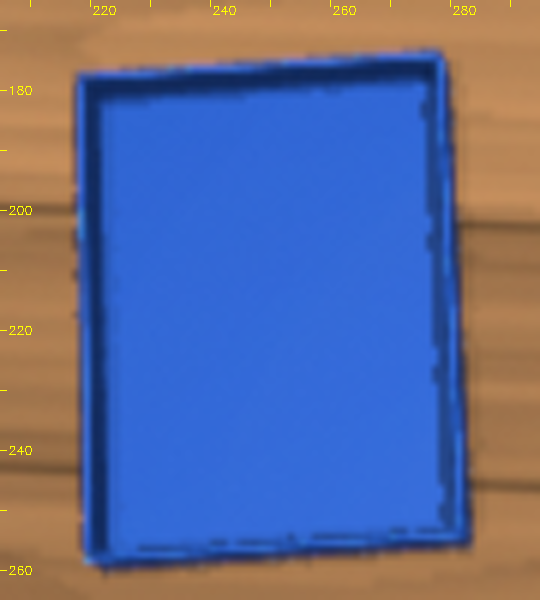

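Run:
```python
from h import *
import pickle
np.set_printoptions(precision=4,suppress=True)
T,S=pickle.load(open("f0.pkl","rb"))
st={3:(.593,-.206),2:(.5993,-.308),1:(.4925,-.2142),0:(.4995,-.314)}
for k,(x,y) in st.items():
    for n,d in(("T",T),("S",S)): print(k,n,[proj(d,(x,y,z)).round(1).tolist() for z in(.14,.07,.035,.015)])
def big(d,x0,y0,x1,y1,s,name,g=2.):
    im=d["img"][y0:y1,x0:x1,::-1].astype(float)/255; im=(np.clip(im**(1/g),0,1)*255).astype(np.uint8)
    im=cv2.resize(im,None,fx=s,fy=s,interpolation=cv2.INTER_LANCZOS4)
    for k,(x,y) in st.items():
        for z,c in((.14,(0,255,0)),(.07,(0,255,255)),(.035,(0,0,255))):
            p=proj(d,(x,y,z)); cv2.circle(im,(int((p[0]-x0+.5)*s),int((p[1]-y0+.5)*s)),3,c,-1)
    cv2.imwrite(f"pics/{name}.png",im)
big(T,385,178,440,245,9,"ft"); big(S,340,205,420,292,7,"fs")
```

```text
3 T [[399.2, 187.3], [395.9, 192.5], [394.3, 194.9], [393.4, 196.2]]
3 S [[378.5, 215.4], [375.6, 229.2], [374.3, 235.7], [373.6, 239.2]]
2 T [[431.0, 186.5], [426.3, 191.7], [424.1, 194.2], [422.8, 195.5]]
2 S [[404.4, 238.6], [400.1, 252.0], [398.2, 258.2], [397.1, 261.6]]
1 T [[401.7, 218.1], [398.3, 222.0], [396.6, 223.9], [395.7, 224.9]]
1 S [[353.1, 233.6], [351.4, 247.1], [350.5, 253.4], [350.1, 256.9]]
0 T [[433.3, 217.1], [428.4, 221.0], [426.2, 222.9], [424.9, 223.9]]
0 S [[378.4, 258.1], [375.3, 271.0], [373.9, 277.0], [373.1, 280.3]]
```

View pics/ft.png

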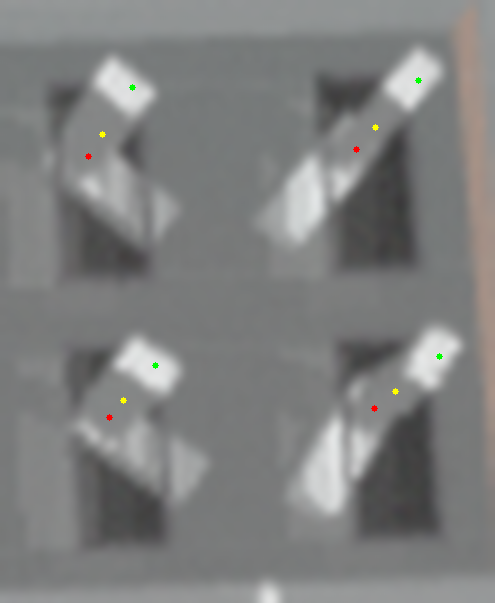

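View pics/fs.png

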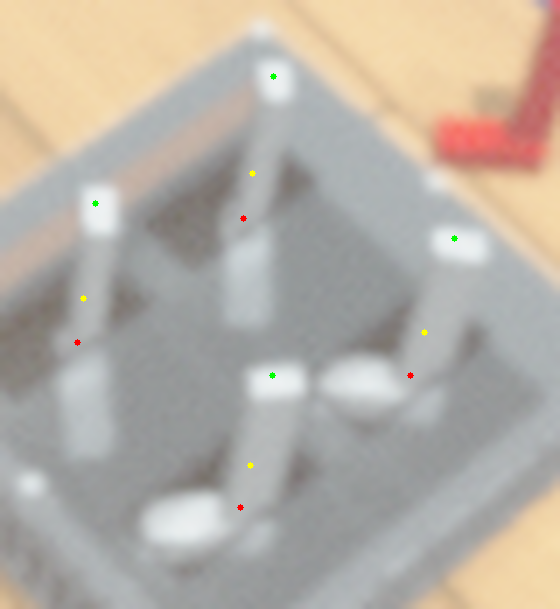

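Run:
```python
from h import *
import pickle
np.set_printoptions(precision=4,suppress=True)
T,S=pickle.load(open("f0.pkl","rb"))
st={3:(.593,-.206),2:(.5993,-.308),1:(.4925,-.2142),0:(.4995,-.314)}
tp={2:((415.6,203.6),(385.2,258.8)),0:((419.8,233.6),(360.2,279.5)),3:((403.4,202.5),(374.9,250.9)),1:((406.2,230.8),(352,269.5))}
for k,(a,b) in tp.items():
    s=np.array(st[k])
    for n,p in(("T",onz(T,*a,.025)),("S",onz(S,*b,.025)),("tri",tri(T,a,S,b)[0])):
        v=p[:2]-s; print(k,n,p,np.hypot(*v).round(4),np.degrees(np.arctan2(v[1],v[0])).round(1))
# stem-top orientation
def rect(d,c,z,thr):
    g=cv2.cvtColor(d["img"],cv2.COLOR_RGB2GRAY); 
    x,y=map(int,c); pts=[];w=[]
    for v in range(y-6,y+7):
        for u in range(x-6,x+7):
            if g[v,u]>thr: p=onz(d,u,v,z); pts.append(p[:2]); w.append(g[v,u]-thr)
    P=np.array(pts);W=np.array(w,float);m=(P*W[:,None]).sum(0)/W.sum();C=((P-m).T*W)@(P-m)/W.sum();e,V=np.linalg.eigh(C)
    return m,np.sqrt(e),np.degrees(np.arctan2(V[1,1],V[0,1]))
for k,c in {3:(398,187),2:(430,186),1:(401,218),0:(432.6,217)}.items(): print(k,rect(T,c,.14,140))
for k,c in {3:(379,216),2:(405,239.4),1:(354,234.5),0:(379,259.2)}.items(): print(k,rect(S,c,.14,160))
```

```text
2 T [ 0.5673 -0.2807  0.025 ] 0.042 139.5
2 S [ 0.5712 -0.2839  0.025 ] 0.037 139.4
2 tri [ 0.57   -0.2823  0.0227] 0.039 138.8
0 T [ 0.4637 -0.2942  0.025 ] 0.0409 151.0
0 S [ 0.4662 -0.2942  0.025 ] 0.0387 149.3
0 tri [ 0.4645 -0.2944  0.0264] 0.0401 150.7
3 T [ 0.5696 -0.2388  0.025 ] 0.0403 -125.4
3 S [ 0.5636 -0.2452  0.025 ] 0.049 -126.9
3 tri [ 0.5713 -0.2404  0.0122] 0.0406 -122.2
1 T [ 0.4716 -0.2482  0.025 ] 0.0399 -121.6
1 S [ 0.4667 -0.2554  0.025 ] 0.0486 -122.1
1 tri [ 0.473  -0.2502  0.0113] 0.0409 -118.4
3 (array([ 0.5929, -0.2026]), array([0.0027, 0.0049]), np.float64(52.9937953398616))
2 (array([ 0.5991, -0.3057]), array([0.0028, 0.0046]), np.float64(147.4131836322812))
1 (array([ 0.4922, -0.2116]), array([0.0028, 0.0049]), np.float64(57.98822502389788))
0 (array([ 0.4991, -0.3115]), array([0.0027, 0.0049]), np.float64(145.9482571951678))
3 (array([ 0.5991, -0.2062]), array([0.0055, 0.0108]), np.float64(-159.86096718046437))
2 (array([ 0.6017, -0.3109]), array([0.005 , 0.0079]), np.float64(-171.38657532042558))
1 (array([ 0.4924, -0.2175]), array([0.0033, 0.0058]), np.float64(49.95614018801918))
0 (array([ 0.4985, -0.3175]), array([0.003 , 0.0049]), np.float64(155.28188846857176))
```

Run:
```python
from h import *
import pickle
np.set_printoptions(precision=4,suppress=True)
T,S=pickle.load(open("f0.pkl","rb"))
a=[(305.05,197.5),(330.05,195.05),(332.75,219.55),(307.05,222.35)]
b=[(312.5,173.75),(329.25,187.05),(310.75,200.05),(294.25,186.05)]
P=[]
for p,q in zip(a,b): print(tri(T,p,S,q),onz(T,*p,.08)[:2],onz(S,*q,.08)[:2]); P.append((onz(T,*p,.08)+onz(S,*q,.08))/2)
P=np.array(P);print(P.mean(0)); 
print([np.linalg.norm(P[i]-P[(i+1)%4]) for i in range(4)])
for u,v in((P[3],P[0]),(P[2],P[1])): print(np.degrees(np.arctan2(*(v-u)[[1,0]])))
print("tray rim .05")
tr=[(278,174),(218,178),(220,258),(282,254)]; q=[(285,128),(226,158),(257,188.),(316,153)]
tr=[(278.5,174),(217.5,177.5),(219.5,258.5),(283,255)]
Q=np.array([onz(T,*p,.05) for p in tr]);print(Q,Q.mean(0),[np.linalg.norm(Q[i]-Q[(i+1)%4]) for i in range(4)])
for u,v in((Q[2],Q[1]),(Q[3],Q[0])): print(np.degrees(np.arctan2(*(v-u)[[1,0]])))
print([onz(S,*p,.05)[:2] for p in q], )
for p,qq in zip(tr,[q[0],q[1],q[2],q[3]]): print(tri(T,p,S,qq))
```

```text
(array([0.5652, 0.0976, 0.0688]), np.float64(0.001061424967012609)) [0.5621 0.0973] [0.5598 0.0886]
(array([0.5765, 0.0142, 0.0696]), np.float64(0.0011196100101769691)) [0.5735 0.0144] [0.5715 0.0068]
(array([0.4936, 0.0024, 0.0699]), np.float64(0.0014793444755777584)) [0.491  0.0028] [ 0.4898 -0.0047]
(array([0.4824, 0.0869, 0.0669]), np.float64(0.0031903029084065964)) [0.4785 0.0869] [0.4783 0.0764]
[0.5256 0.0461 0.08  ]
[np.float64(0.08316040115129486), np.float64(0.08294833659073347), np.float64(0.08348456465578695), np.float64(0.08333843158037406)]
7.8010522954951265
8.023439234999302
tray rim .05
[[0.6484 0.1936 0.05  ]
 [0.6283 0.4018 0.05  ]
 [0.3524 0.3711 0.05  ]
 [0.3717 0.1626 0.05  ]] [0.5002 0.2823 0.05  ] [np.float64(0.2091850476059734), np.float64(0.2775666106348759), np.float64(0.20939067267325454), np.float64(0.27847199602786543)]
6.340981013279082
6.38022178689994
[array([0.6261, 0.3821]), array([0.3586, 0.3584]), array([0.3819, 0.1643]), array([0.6461, 0.1932])]
(array([0.5592, 0.1829, 0.2342]), np.float64(0.07435976896549373))
(array([0.4971, 0.4006, 0.0387]), np.float64(0.25935876442856937))
(array([ 0.4245,  0.4165, -0.2282]), np.float64(0.09955296466214011))
(array([0.4446, 0.0894, 0.2298]), np.float64(0.2156546887336354))
```

View pics/ts.png

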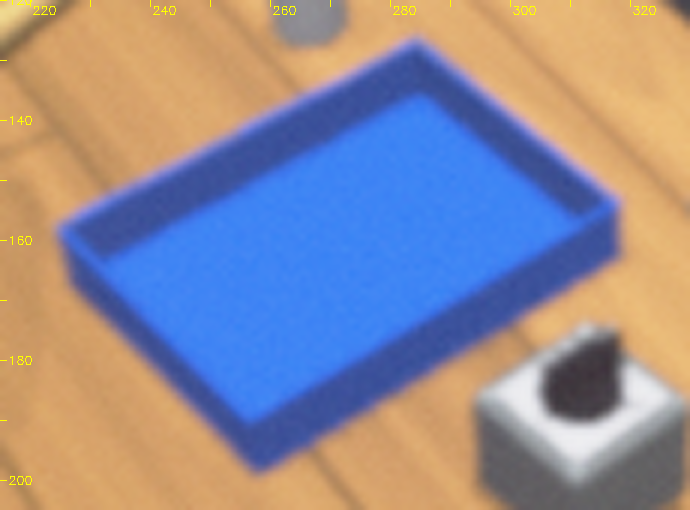

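Emit:
{"name": "servo_tool", "arguments": {"motion": [[[0.2,-0.25,0],[0,0,0.16],1],[[0.4,-0.5,0],[0,0,0.31],1],[[0.66,-0.75,0],[0,0,0.46],1],[[0.66,-1,-0.1],[0,0,0.62],1],[[0.66,-1,-0.1],[0,0,0.62],1]]}}

```text
time: 0.82
ee_pos: [0.362, 0.288, 0.2052]
ee_rot: [0.0, -0.069, 0.998, -0.001]
contact_force: [0.7, -0.1, -0.4]
opening: 0.0849
```

Emit:
{"name": "servo_tool", "arguments": {"motion": [[[0.2,-0.25,-0.05],[0,0,0],1],[[0.4,-0.5,-0.1],[0,0,0],1],[[0.65,-0.75,-0.18],[0,0,0],1],[[0.65,-0.97,-0.18],[0,0,0],1],[[0.65,-0.97,-0.18],[0,0,0],1]]}}

```text
time: 1.45
ee_pos: [0.5252, 0.0432, 0.1597]
ee_rot: [-0.0, -0.069, 0.998, -0.001]
contact_force: [0.1, 0.8, -0.5]
opening: 0.0852
```

Run:
```python
from h import *
o=bot.get_obs(); print(o["ee_pos"],o["ee_rot"],o["time"])
T=get("top");S=get("side")
for d in(T,S): print(proj(d,o["ee_pos"]))
crop(T,280,170,360,240,8,"g1t"); crop(S,270,130,350,220,8,"g1s")
```

```text
[0.52516233 0.04321727 0.15966203] [-2.22330444e-06 -6.85918126e-02  9.97644525e-01 -7.51264077e-04] 1.45
[320.74756149 203.79056853]
[311.25447265 169.49693105]
```

View pics/g1t.png

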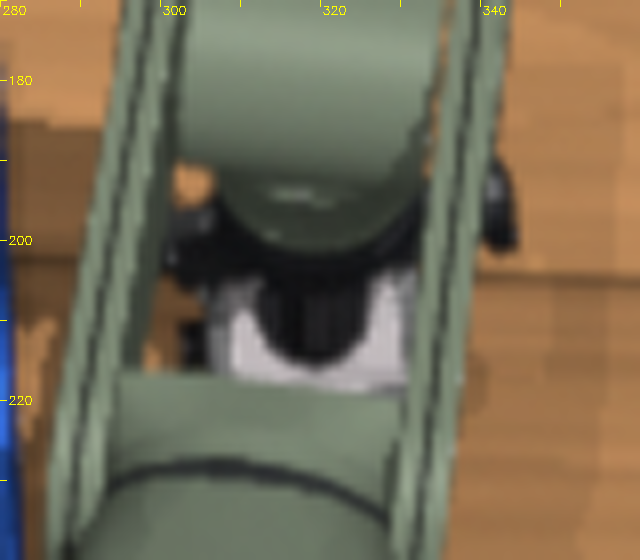

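View pics/g1s.png

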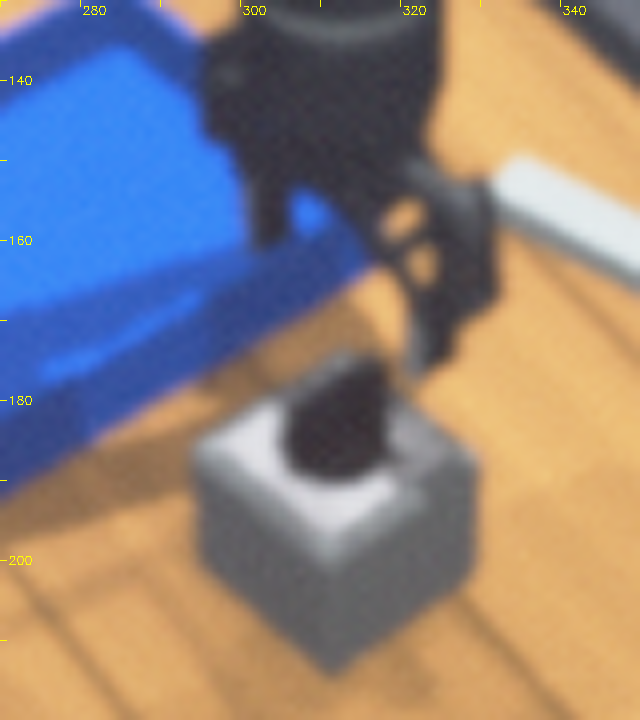

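Emit:
{"name": "servo_tool", "arguments": {"motion": [[[0,0.02,-0.1],[0,0,0],1],[[0,0.02,-0.19],[0,0,0],1],[[0,0.02,-0.27],[0,0,0],1],[[0,0.02,-0.27],[0,0,0],1]]}}

```text
time: 2.05
ee_pos: [0.5237, 0.047, 0.0902]
ee_rot: [-0.002, -0.067, 0.998, -0.001]
contact_force: [1.0, -0.1, 0.5]
opening: 0.0853
```

Run:
```python
from h import *
o=bot.get_obs(); print(o["ee_pos"],o["ee_rot"],o["time"])
T=get("top");S=get("side")
for d in(T,S): print(proj(d,o["ee_pos"]),proj(d,o["ee_pos"]+[0,0,.013]))
crop(S,280,140,350,220,8,"g2s")
```

```text
[0.52371464 0.04695903 0.09023429] [-0.0023135  -0.06654371  0.99778023 -0.00109545] 2.05
[319.69760068 208.70379899] [319.66908794 207.89061291]
[310.49928439 183.64775981] [310.44787382 180.99814347]
```

View pics/g2s.png

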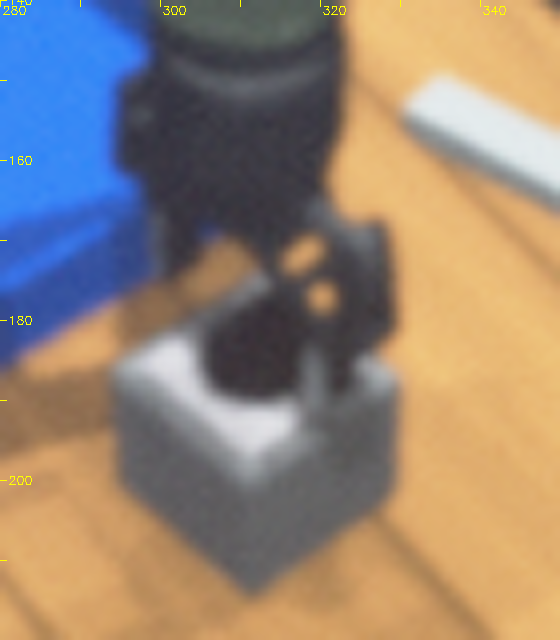

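Emit:
{"name": "servo_tool", "arguments": {"motion": [[[0,0,0],[0,0,0],0.6],[[0,0,0],[0,0,0],0.3],[[0,0,0],[0,0,0],0.2],[[0,0,0],[0,0,0],0.1],[[0,0,0],[0,0,0],0.1]], "newtons": 20}}

```text
time: 2.78
ee_pos: [0.526, 0.0471, 0.0927]
ee_rot: [0.0, -0.066, 0.998, -0.001]
contact_force: [-1.3, 1.9, 3.0]
opening: 0.0117
```

Emit:
{"name": "servo_tool", "arguments": {"motion": [[[0,0,0],[0,0,0],0.05],[[0,0,0],[0,0,-0.2],0.05],[[0,0,0],[0,0,-0.4],0.05],[[0,0,0],[0,0,-0.6],0.05],[[0,0,0],[0,0,-0.8],0.05]], "newtons": 40}}

```text
time: 3.4
ee_pos: [0.526, 0.0475, 0.0928]
ee_rot: [-0.0, 0.248, 0.969, -0.001]
contact_force: [-0.9, 2.3, 2.0]
opening: 0.0113
```

Emit:
{"name": "servo_tool", "arguments": {"motion": [[[0,0,0],[0,0,-0.15],0.05],[[0,0,0],[0,0,-0.35],0.05],[[0,0,0],[0,0,-0.5],0.05],[[0,0,0],[0,0,-0.54],0.05],[[0,0,0],[0,0,-0.54],0.05]]}}

```text
time: 4.03
ee_pos: [0.5261, 0.0476, 0.0928]
ee_rot: [-0.0, 0.445, 0.895, -0.001]
contact_force: [0.1, 2.5, 1.6]
opening: 0.0111
```

Run:
```python
from h import *
o=bot.get_obs(); print(o["ee_pos"],o["ee_rot"],o["time"],o["contact_force"],o["ft_torque"],o["opening"])
r=o["ee_rot"];print(2*np.degrees(np.arctan2(r[2],r[1]))-90)
```

```text
[0.52610726 0.04762527 0.09281961] [-2.07695837e-04  4.45093940e-01  8.95483636e-01 -6.31251848e-04] 4.025 [0.12319809 2.47612702 1.56247129] [0.35243526 0.07541207 0.34453678] 0.011113233498009321
37.141289100337076
```

Emit:
{"name": "servo_tool", "arguments": {"motion": [[[0,0,0],[0,0,0],0.4],[[0,0,0],[0,0,0],0.7],[[0,0,0],[0,0,0],1],[[0,0,0.2],[0,0,0],1],[[0,0,0.44],[0,0,0],1]]}}

```text
time: 4.65
ee_pos: [0.5247, 0.0475, 0.2023]
ee_rot: [-0.002, 0.445, 0.895, -0.002]
contact_force: [0.5, 0.6, 2.2]
opening: 0.0855
```

Emit:
{"name": "servo_tool", "arguments": {"motion": [[[0,0,0.1],[0,0,0],1],[[0,-0.25,0.1],[0,0,0],1],[[0.0,-0.5,0.1],[0,0,0],1],[[0.0,-0.6,0.1],[0,0,0],1],[[0.0,-0.6,0.1],[0,0,0],1]]}}

```text
time: 5.28
ee_pos: [0.5245, -0.1044, 0.2272]
ee_rot: [-0.002, 0.447, 0.895, -0.002]
contact_force: [0.7, 0.4, 0.2]
opening: 0.0854
```

Run:
```python
from h import *
o=bot.get_obs(); print(o["ee_pos"],o["ee_rot"],o["time"])
T=get("top");S=get("side")
crop(T,270,160,450,260,4,"g3t");crop(S,290,160,340,220,9,"g3s")
```

```text
[ 0.5244823  -0.10441131  0.22724126] [-0.00219098  0.446819    0.89462021 -0.0016292 ] 5.275
```

View pics/g3t.png

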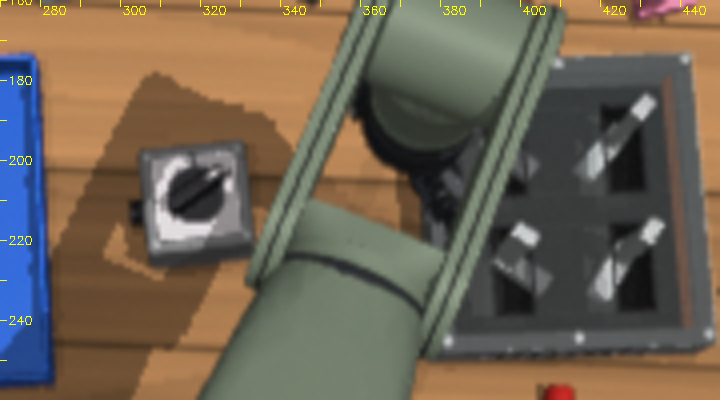

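View pics/g3s.png

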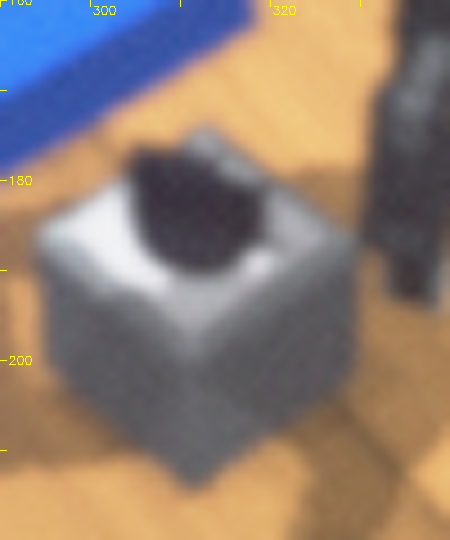

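Emit:
{"name": "servo_tool", "arguments": {"motion": [[[0,-0.25,0],[0,0,0.16],1],[[-0.1,-0.5,-0.05],[0,0,0.32],1],[[-0.1,-0.75,-0.1],[0,0,0.48],1],[[-0.1,-0.836,-0.19],[0,0,0.48],1],[[-0.1,-0.836,-0.19],[0,0,0.48],1]]}}

```text
time: 6.0
ee_pos: [0.4984, -0.3106, 0.1771]
ee_rot: [-0.004, 0.27, 0.963, -0.001]
contact_force: [1.2, 0.4, 0.3]
opening: 0.0855
```

Emit:
{"name": "servo_tool", "arguments": {"motion": [[[0.004,-0.012,-0.1],[0,0,0],1],[[0.004,-0.012,-0.2],[0,0,0],1],[[0.004,-0.012,-0.3],[0,0,0],1],[[0.004,-0.012,-0.3],[0,0,0],1]]}}

```text
time: 6.5
ee_pos: [0.4987, -0.3102, 0.1005]
ee_rot: [-0.007, 0.269, 0.963, 0.001]
contact_force: [0.4, -0.5, -0.9]
opening: 0.0855
```

Run:
```python
from h import *
o=bot.get_obs(); print(o["ee_pos"],o["ee_rot"],o["time"],o["contact_force"])
S=get("side");crop(S,330,200,430,300,7,"g4s")
```

```text
[ 0.49870057 -0.31020803  0.10053302] [-6.68118551e-03  2.69091475e-01  9.63091186e-01  7.12773847e-04] 6.5 [ 0.43706678 -0.47821784 -0.94307567]
```

View pics/g4s.png

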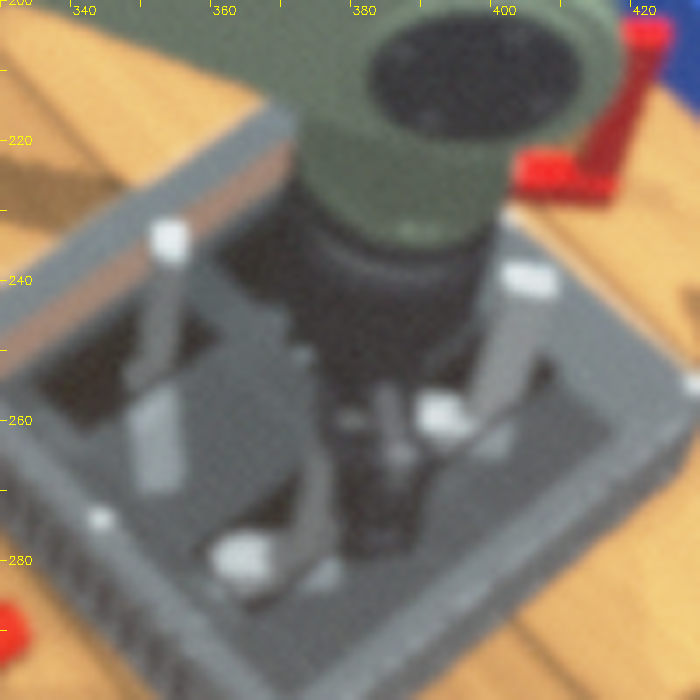

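Emit:
{"name": "servo_tool", "arguments": {"motion": [[[0.004,-0.012,0],[0,0,0],0.6],[[0.004,-0.012,0],[0,0,0],0.3],[[0.004,-0.012,0],[0,0,0],0.15],[[0.004,-0.012,0],[0,0,0],0.1],[[0.004,-0.012,0],[0,0,0],0.1]], "newtons": 30}}

```text
time: 7.18
ee_pos: [0.5008, -0.3149, 0.1025]
ee_rot: [-0.005, 0.269, 0.963, -0.0]
contact_force: [-0.1, 0.2, 1.5]
opening: 0.0115
```

Emit:
{"name": "servo_tool", "arguments": {"motion": [[[0,0,0.012],[0,0,0],0.05],[[0,0,0.02],[0,0,0.2],0.05],[[0,0,0.02],[0,0,0.4],0.05],[[0,0,0.02],[0,0,0.6],0.05],[[-0.005,0.004,0.02],[0,0,0.78],0.05]], "newtons": 80}}

```text
time: 7.8
ee_pos: [0.4987, -0.3131, 0.1063]
ee_rot: [-0.005, -0.036, 0.999, -0.001]
contact_force: [0.7, -0.1, -3.6]
opening: 0.0105
```

```bash
cat >> h.py <<'E'
def st():
    o=bot.get_obs(); r=o["ee_rot"]; print("p",o["ee_pos"].round(4),"phi",round((2*np.degrees(np.arctan2(r[2],r[1]))-90),1),"t",o["time"],"F",o["contact_force"].round(1),"M",o["ft_torque"].round(2),"op",round(o["opening"],4)); return o
E
python3 - <<'E'
from h import *
st()
S=get("side");crop(S,330,200,430,300,7,"g5s")
E
```

```text
p [ 0.4987 -0.3131  0.1063] phi 94.1 t 7.8 F [ 0.7 -0.1 -3.6] M [ 0.02  0.01 -0.03] op 0.0105
```

View pics/g5s.png

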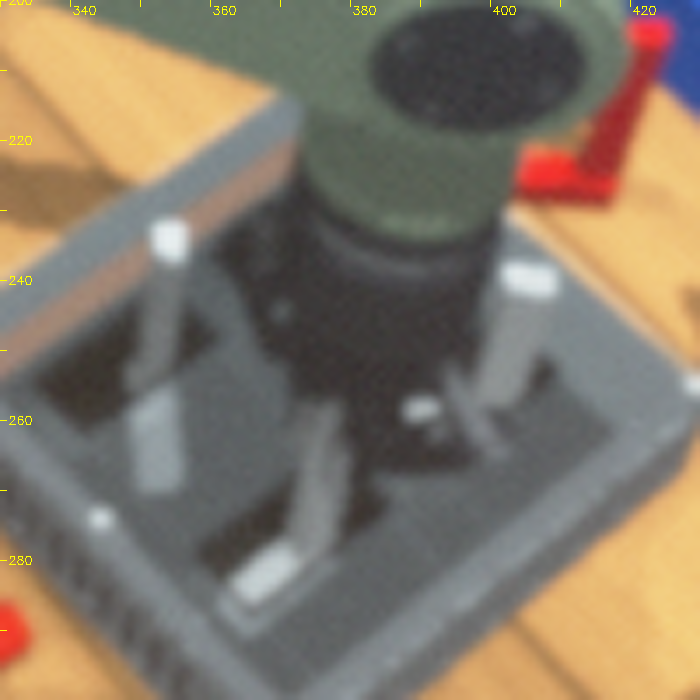

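Emit:
{"name": "servo_tool", "arguments": {"motion": [[[0,0,0.04],[0,0,0],0.05],[[0,0,0.08],[0,0,0],0.05],[[0,0,0.12],[0,0,0],0.05],[[0,0,0.15],[0,0,0],0.05],[[0,0,0.15],[0,0,0],0.05]]}}

```text
time: 8.48
ee_pos: [0.4992, -0.3134, 0.1451]
ee_rot: [-0.005, -0.037, 0.999, -0.002]
contact_force: [0.5, 0.1, -3.2]
opening: 0.0114
```

Run:
```python
from h import *
st()
S=get("side");crop(S,330,200,430,300,7,"g6s")
```

```text
p [ 0.4992 -0.3134  0.1451] phi 94.3 t 8.475 F [ 0.5  0.1 -3.2] M [-0.01 -0.03  0.  ] op 0.0114
```

View pics/g6s.png

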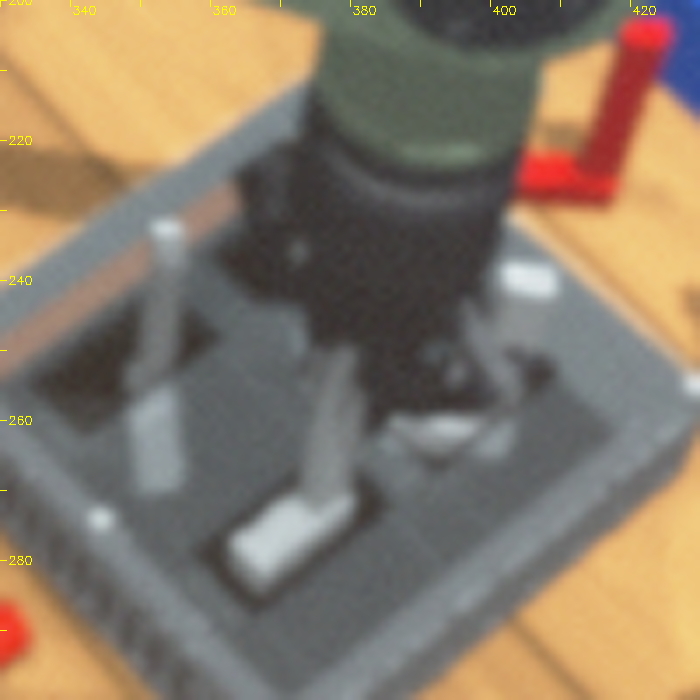

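Emit:
{"name": "servo_tool", "arguments": {"motion": [[[0,0,0.08],[0,0,0],0.05],[[0,0,0.15],[0,0,0],0.05],[[-0.1,0.05,0.15],[0,0,0],0.05],[[-0.25,0.2,0.15],[0,0,0],0.05],[[-0.35,0.4,0.15],[0,0,0],0.05]]}}

```text
time: 9.15
ee_pos: [0.41, -0.2127, 0.1821]
ee_rot: [-0.005, -0.036, 0.999, -0.001]
contact_force: [0.7, 1.0, -3.2]
opening: 0.0112
```

Emit:
{"name": "servo_tool", "arguments": {"motion": [[[0,0.18,0],[0,0,0],0.05],[[0,0.36,0],[0,0,0],0.05],[[0,0.54,0],[0,0,0],0.05],[[0,0.72,0],[0,0,0],0.05],[[0,0.9,0],[0,0,0],0.05]]}}

```text
time: 9.78
ee_pos: [0.4102, 0.0136, 0.1829]
ee_rot: [-0.004, -0.036, 0.999, -0.001]
contact_force: [0.8, 0.3, -4.7]
opening: 0.0109
```

Run:
```python
from h import *
st()
S=get("side");T=get("top");crop(S,210,110,400,300,4,"g7s");crop(T,205,160,385,290,4,"g7t")
```

```text
p [0.4102 0.0136 0.1829] phi 94.1 t 9.775 F [ 0.8  0.3 -4.7] M [ 0.02 -0.13 -0.03] op 0.0109
```

View pics/g7s.png

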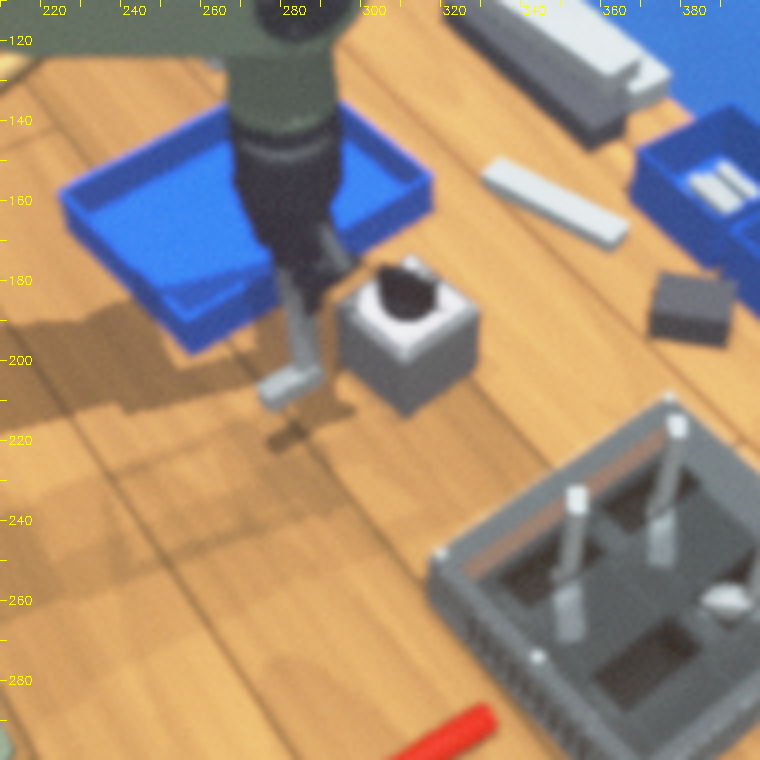

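View pics/g7t.png

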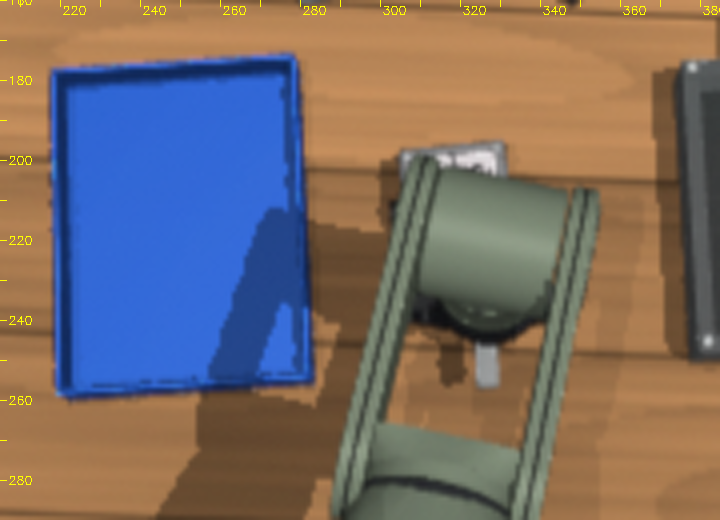

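Emit:
{"name": "servo_tool", "arguments": {"motion": [[[0,0.2,0],[0,0,0],0.05],[[0,0.4,0],[0,0,0],0.05],[[0.1,0.6,0],[0,0,0],0.05],[[0.2,0.8,0],[0,0,0],0.05],[[0.35,1,0],[0,0,0],0.05]]}}

```text
time: 10.5
ee_pos: [0.4977, 0.2671, 0.1829]
ee_rot: [-0.005, -0.039, 0.999, -0.0]
contact_force: [1.5, -0.4, -3.9]
opening: 0.0109
```

Emit:
{"name": "servo_tool", "arguments": {"motion": [[[0.2,0.16,0],[0,0,0],0.05],[[0.32,0.3,0],[0,0,0],0.05],[[0.32,0.3,-0.1],[0,0,0],0.05],[[0.32,0.3,-0.2],[0,0,0],0.05],[[0.32,0.3,-0.2],[0,0,0],0.05]]}}

```text
time: 11.12
ee_pos: [0.5758, 0.3405, 0.1294]
ee_rot: [-0.008, -0.039, 0.999, -0.002]
contact_force: [-1.2, 0.5, -4.4]
opening: 0.0113
```

Run:
```python
from h import *
st()
```

```text
p [0.5758 0.3405 0.1294] phi 94.4 t 11.125 F [-1.2  0.5 -4.4] M [-0.02 -0.07  0.01] op 0.0113
```

Emit:
{"name": "servo_tool", "arguments": {"motion": [[[0,-0.03,-0.05],[0,0,0],0.05],[[0,-0.03,-0.1],[0,0,0],0.05],[[0,-0.03,-0.13],[0,0,0],0.05],[[0,-0.03,-0.14],[0,0,0],0.05],[[0,-0.03,-0.142],[0,0,0],0.05]]}}

```text
time: 11.75
ee_pos: [0.5759, 0.3332, 0.0941]
ee_rot: [-0.008, -0.039, 0.999, -0.002]
contact_force: [-0.2, -0.2, -3.7]
opening: 0.0111
```

Run:
```python
from h import *
st()
S=get("side");crop(S,220,90,330,200,6,"g8s")
```

```text
p [0.5759 0.3332 0.0941] phi 94.4 t 11.75 F [-0.2 -0.2 -3.7] M [-0.02 -0.11  0.03] op 0.0111
```

View pics/g8s.png

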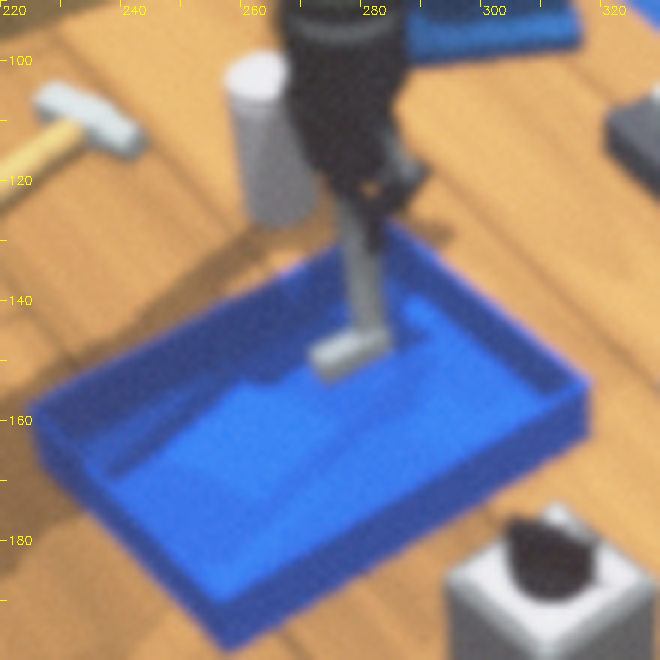

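Emit:
{"name": "servo_tool", "arguments": {"motion": [[[0,0,-0.004],[0.005,-0.02,0],0.05],[[0,0,-0.01],[0.005,-0.02,0],0.05],[[0,0,-0.012],[0.005,-0.02,0],0.05]]}}

```text
time: 12.18
ee_pos: [0.5768, 0.3336, 0.093]
ee_rot: [0.001, -0.039, 0.999, 0.0]
contact_force: [-0.7, -1.3, 3.4]
opening: 0.0112
```

Contact with the floor (+3.4 N). Release slowly, then rise.

Emit:
{"name": "servo_tool", "arguments": {"motion": [[[0,0,0.004],[0,0,0],0.16],[[0,0,0.004],[0,0,0],0.22],[[0,0,0.004],[0,0,0],0.4],[[0,0,0.004],[0,0,0],0.55],[[0,0,0.004],[0,0,0],0.55]]}}

```text
time: 12.8
ee_pos: [0.5767, 0.3336, 0.0939]
ee_rot: [0.001, -0.039, 0.999, 0.0]
contact_force: [0.1, -1.2, 0.2]
opening: 0.0467
```

Emit:
{"name": "servo_tool", "arguments": {"motion": [[[0,0,0.1],[0,0,0],0.55],[[0,0,0.25],[0,0,0],0.55],[[0,0,0.45],[0,0,0],0.55],[[0,-0.2,0.5],[0,0,0],0.55],[[0,-0.45,0.5],[0,0,0],1]]}}

```text
time: 13.42
ee_pos: [0.578, 0.2213, 0.2215]
ee_rot: [0.004, -0.04, 0.999, 0.001]
contact_force: [-0.1, 0.2, -0.2]
opening: 0.064
```

Run:
```python
from h import *
st()
S=get("side");crop(S,220,90,330,200,6,"g9s")
```

```text
p [0.578  0.2213 0.2215] phi 94.6 t 13.425 F [-0.1  0.2 -0.2] M [-0.   -0.   -0.02] op 0.064
```

View pics/g9s.png

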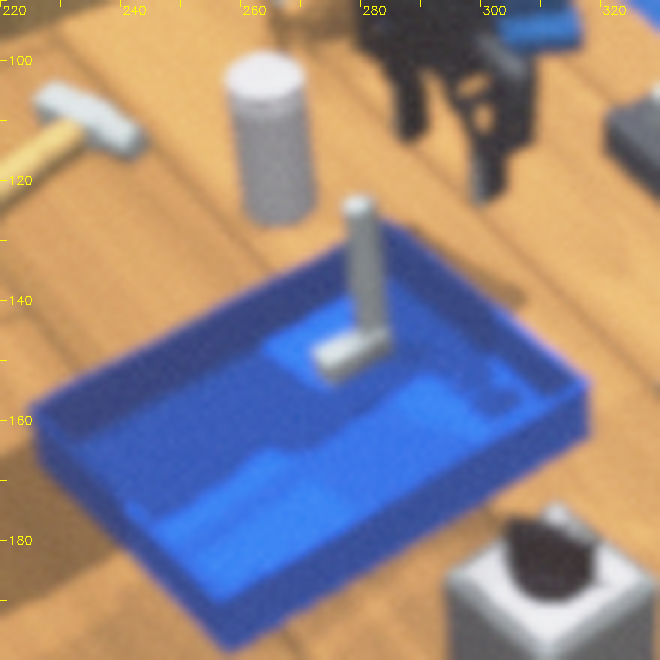

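Emit:
{"name": "servo_tool", "arguments": {"motion": [[[0,-0.2,0],[0,0,-0.2],1],[[0,-0.4,0],[0,0,-0.4],1],[[0,-0.6,0],[0,0,-0.6],1],[[0,-0.8,0],[0,0,-0.8],1],[[0,-1,0],[0,0,-0.947],1]]}}

```text
time: 14.1
ee_pos: [0.5773, -0.0391, 0.2199]
ee_rot: [0.0, 0.331, 0.944, -0.004]
contact_force: [0.0, 0.8, 0.4]
opening: 0.0853
```

Emit:
{"name": "servo_tool", "arguments": {"motion": [[[0.05,-0.25,0],[0,0,0],1],[[0.09,-0.5,0],[0,0,0],1],[[0.09,-0.75,0],[0,0,0],1],[[0.09,-0.95,0],[0,0,0],1],[[0.09,-1,0],[0,0,0],1]]}}

```text
time: 14.72
ee_pos: [0.5991, -0.2928, 0.2194]
ee_rot: [0.0, 0.333, 0.943, -0.004]
contact_force: [-0.1, 0.6, 0.6]
opening: 0.0856
```

Run:
```python
from h import *
o=st();print(o["ee_rot"])
```

```text
p [ 0.5991 -0.2928  0.2194] phi 51.1 t 14.725 F [-0.1  0.6  0.6] M [ 0.05 -0.05  0.03] op 0.0856
[ 3.44828216e-04  3.32896999e-01  9.42954849e-01 -3.95249671e-03]
```

Emit:
{"name": "servo_tool", "arguments": {"motion": [[[0.002,-0.06,-0.1],[0,0,0.02],1],[[0.002,-0.06,-0.2],[0,0,0.02],1],[[0.002,-0.06,-0.3],[0,0,0.02],1],[[0.002,-0.06,-0.4],[0,0,0.02],1],[[0.002,-0.06,-0.47],[0,0,0.02],1]]}}

```text
time: 15.35
ee_pos: [0.5992, -0.3062, 0.1002]
ee_rot: [-0.001, 0.325, 0.946, -0.003]
contact_force: [-0.8, 0.5, -0.2]
opening: 0.085
```

Run:
```python
from h import *
o=st();print(o["ee_rot"])
S=get("side");crop(S,350,190,450,290,6,"h1s")
```

```text
p [ 0.5992 -0.3062  0.1002] phi 52.1 t 15.35 F [-0.8  0.5 -0.2] M [ 0.03  0.03 -0.03] op 0.085
[-6.32428264e-04  3.25032908e-01  9.45696152e-01 -3.46353649e-03]
```

View pics/h1s.png

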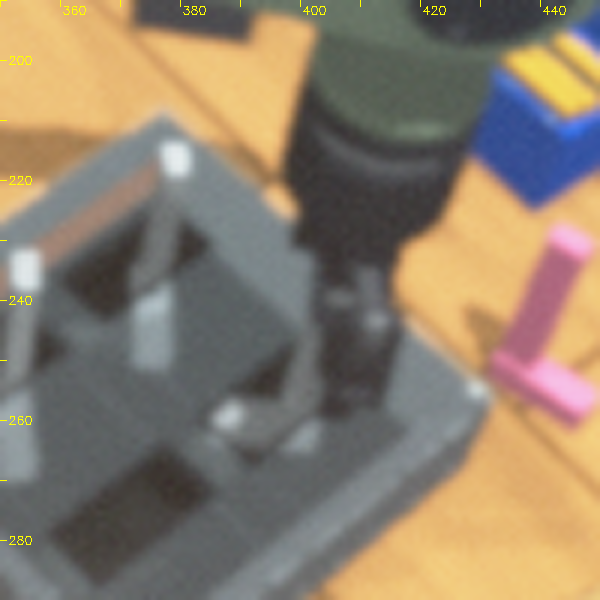

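Emit:
{"name": "servo_tool", "arguments": {"motion": [[[0,-0.005,0.008],[0,0,0],0.6],[[0,-0.005,0.008],[0,0,0],0.3],[[0,-0.005,0.008],[0,0,0],0.15],[[0,-0.005,0.008],[0,0,0],0.1],[[0,-0.005,0.008],[0,0,0],0.1]], "newtons": 30}}

```text
time: 16.02
ee_pos: [0.5985, -0.3071, 0.1007]
ee_rot: [-0.002, 0.325, 0.946, -0.003]
contact_force: [0.4, 0.3, 2.0]
opening: 0.0116
```

Run:
```python
from h import *
o=st();print(o["ee_rot"])
```

```text
p [ 0.5985 -0.3071  0.1007] phi 52.0 t 16.025 F [0.4 0.3 2. ] M [ 0.14 -0.06 -0.04] op 0.0116
[-0.0015909   0.32515721  0.94565372 -0.00304967]
```

Emit:
{"name": "servo_tool", "arguments": {"motion": [[[0,0,0.012],[0,0,0],0.05],[[0,0,0.02],[0,0,0.23],0.05],[[0,0,0.02],[0,0,0.46],0.05],[[0,0,0.02],[0,0,0.7],0.05],[[0,0,0.02],[0,0,0.932],0.05]], "newtons": 80}}

```text
time: 16.65
ee_pos: [0.5972, -0.3063, 0.1039]
ee_rot: [-0.002, -0.038, 0.999, -0.002]
contact_force: [-0.2, 0.5, -5.4]
opening: 0.0106
```

Emit:
{"name": "servo_tool", "arguments": {"motion": [[[0.004,0,0.0],[0,0,0],0.05],[[0.004,0,0.03],[0,0,0],0.05],[[0.004,0,0.06],[0,0,0],0.05],[[0.004,0,0.08],[0,0,0],0.05]]}}

```text
time: 17.15
ee_pos: [0.5988, -0.3067, 0.1252]
ee_rot: [-0.001, -0.037, 0.999, -0.003]
contact_force: [-0.9, -0.0, -3.5]
opening: 0.0111
```

Run:
```python
from h import *
o=st();print(o["ee_rot"])
S=get("side");crop(S,350,190,450,290,6,"h2s")
```

```text
p [ 0.5988 -0.3067  0.1252] phi 94.3 t 17.15 F [-0.9 -0.  -3.5] M [0.04 0.02 0.04] op 0.0111
[-0.00118667 -0.03747487  0.99929272 -0.00287939]
```

View pics/h2s.png

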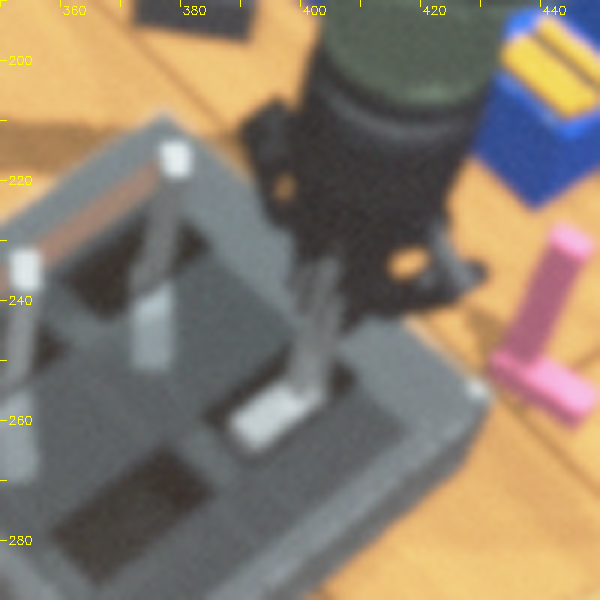

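Emit:
{"name": "servo_tool", "arguments": {"motion": [[[0,0,0.04],[0,0,0],0.05],[[0,0,0.08],[0,0,0],0.05],[[0,0,0.12],[0,0,0],0.05],[[0,0,0.17],[0,0,0],0.05],[[0,0,0.224],[0,0,0],0.05]]}}

```text
time: 17.82
ee_pos: [0.5991, -0.3069, 0.1828]
ee_rot: [-0.001, -0.038, 0.999, -0.003]
contact_force: [0.1, 0.1, -5.3]
opening: 0.0113
```

Emit:
{"name": "servo_tool", "arguments": {"motion": [[[-0.15,-0.01,0],[0,0,0],0.05],[[-0.3,-0.01,0],[0,0,0],0.05],[[-0.45,-0.01,0],[0,0,0],0.05],[[-0.6,-0.01,0],[0,0,0],0.05],[[-0.756,0,0],[0,0,0],0.05]]}}

```text
time: 18.45
ee_pos: [0.4092, -0.3072, 0.1839]
ee_rot: [-0.0, -0.038, 0.999, -0.004]
contact_force: [-0.3, -0.2, -4.2]
opening: 0.011
```

Emit:
{"name": "servo_tool", "arguments": {"motion": [[[0,0.18,0],[0,0,0],0.05],[[0,0.37,0],[0,0,0],0.05],[[0,0.57,0],[0,0,0],0.05],[[0,0.78,0],[0,0,0],0.05],[[0,1,0],[0,0,0],0.05]]}}

```text
time: 19.08
ee_pos: [0.4095, -0.0559, 0.1852]
ee_rot: [0.001, -0.037, 0.999, -0.004]
contact_force: [1.7, -0.2, -4.5]
opening: 0.011
```

```bash
cat >> h.py <<'E'
def tray(T):
    hsv=cv2.cvtColor(T["img"],cv2.COLOR_RGB2HSV); m=cv2.inRange(hsv,(100,120,50),(125,255,255)); mm=np.zeros_like(m); mm[150:285,190:300]=m[150:285,190:300]
    c=max(cv2.findContours(mm,0,2)[0],key=cv2.contourArea); b=cv2.boxPoints(cv2.minAreaRect(c)); Q=np.array([onz(T,*p,.05) for p in b]); 
    print("tray px",b.round(0).tolist(),"c",Q.mean(0).round(4)-[0,.003,0],"corners",Q[:,:2].round(3).tolist())
E
python3 - <<'E'
from h import *
st()
S=get("side");T=get("top");tray(T);crop(S,210,90,400,280,4,"h3s");crop(T,195,160,375,290,4,"h3t")
E
```

```text
p [ 0.4095 -0.0559  0.1852] phi 94.2 t 19.075 F [ 1.7 -0.2 -4.5] M [ 0.06 -0.1  -0.02] op 0.011
tray px [[215.0, 177.0], [279.0, 173.0], [283.0, 255.0], [219.0, 259.0]] c [0.5005 0.2817 0.05  ] corners [[0.63, 0.412], [0.651, 0.193], [0.37, 0.162], [0.351, 0.372]]
```

View pics/h3s.png

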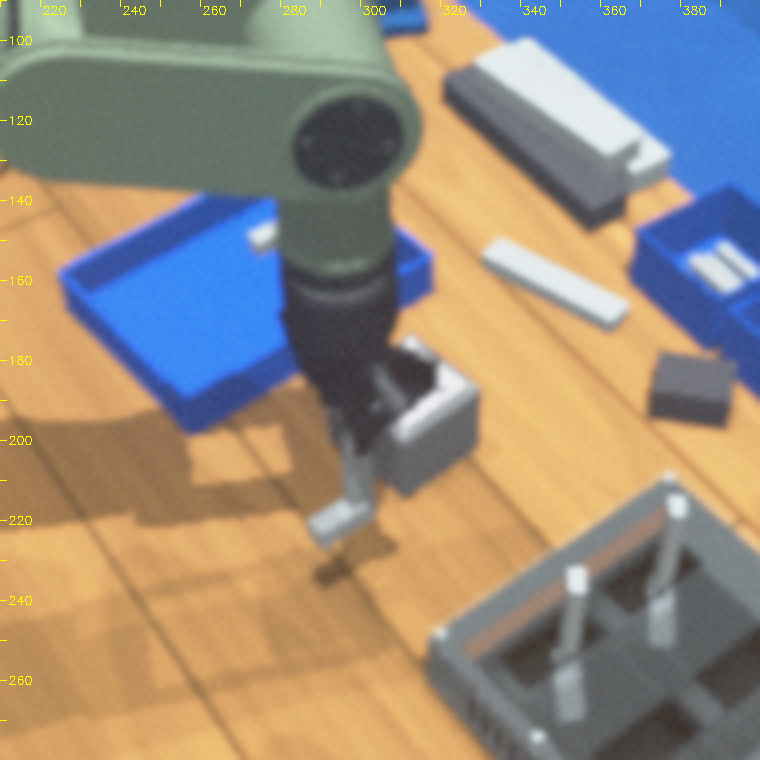

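View pics/h3t.png

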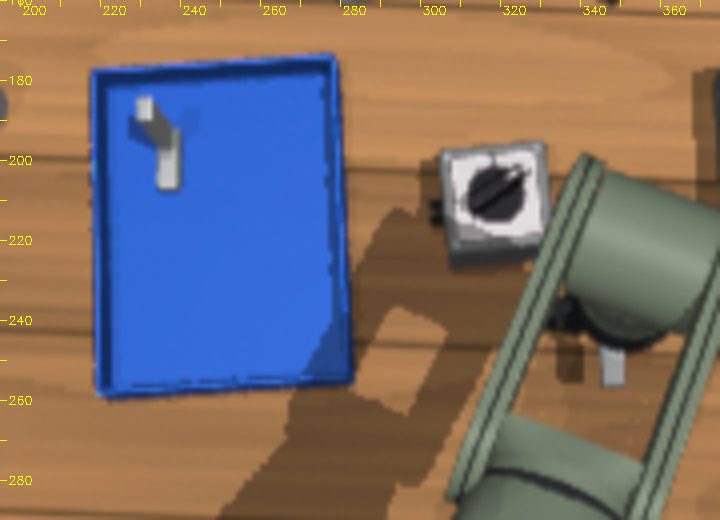

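Emit:
{"name": "servo_tool", "arguments": {"motion": [[[0,0.2,0],[0,0,0],0.05],[[0,0.4,0],[0,0,0],0.05],[[0,0.6,0],[0,0,0],0.05],[[0,0.8,0],[0,0,0],0.05],[[0.05,1,0],[0,0,0],0.05]]}}

```text
time: 19.8
ee_pos: [0.421, 0.1989, 0.1855]
ee_rot: [0.001, -0.041, 0.999, -0.003]
contact_force: [0.9, -1.7, -3.8]
opening: 0.0114
```

Emit:
{"name": "servo_tool", "arguments": {"motion": [[[0.1,0.2,0],[0,0,0],0.05],[[0.15,0.38,0],[0,0,0],0.05],[[0.15,0.48,-0.08],[0,0,0],0.05],[[0.15,0.49,-0.18],[0,0,0],0.05],[[0.15,0.49,-0.22],[0,0,0],0.05]]}}

```text
time: 20.42
ee_pos: [0.4578, 0.3209, 0.1292]
ee_rot: [-0.0, -0.041, 0.999, -0.003]
contact_force: [0.3, -1.0, -4.9]
opening: 0.011
```

```bash
cat >> h.py <<'E'
def tilt(o):
    from scipy.spatial.transform import Rotation as R
    w,x,y,z=o["ee_rot"]; ap=R.from_quat([x,y,z,w]).apply([0,0,1]); v=np.cross(ap,[0,0,-1]); print("tilt correction turn units",(np.degrees(v)/45).round(3))
E
python3 - <<'E'
from h import *
tilt(st())
E
```

```text
p [0.4578 0.3209 0.1292] phi 94.7 t 20.425 F [ 0.3 -1.  -4.9] M [-0.06  0.03  0.01] op 0.011
tilt correction turn units [ 0.009 -0.001  0.   ]
```

Lower to 0.0915.

Emit:
{"name": "servo_tool", "arguments": {"motion": [[[0.005,0,-0.05],[0.009,0,0],0.05],[[0.005,0,-0.1],[0.009,0,0],0.05],[[0.005,0,-0.14],[0.009,0,0],0.05],[[0.005,0,-0.15],[0.009,0,0],0.05],[[0.005,0,-0.152],[0.009,0,0],0.05]]}}

```text
time: 21.05
ee_pos: [0.4593, 0.3209, 0.0913]
ee_rot: [-0.0, -0.041, 0.999, 0.0]
contact_force: [0.2, -0.2, -3.2]
opening: 0.0111
```

Emit:
{"name": "servo_tool", "arguments": {"motion": [[[0,0,-0.005],[0,0,0],0.05],[[0,0,-0.01],[0,0,0],0.05],[[0,0,-0.012],[0,0,0],0.05]]}}

```text
time: 21.42
ee_pos: [0.4602, 0.3214, 0.0907]
ee_rot: [0.001, -0.041, 0.999, 0.001]
contact_force: [-3.2, -2.4, 8.8]
opening: 0.0105
```

Emit:
{"name": "servo_tool", "arguments": {"motion": [[[0,0,0.004],[0,0,0],0.05],[[0,0,0.004],[0,0,0],0.16],[[0,0,0.004],[0,0,0],0.25],[[0,0,0.004],[0,0,0],0.45],[[0,0,0.004],[0,0,0],0.55]]}}

```text
time: 22.05
ee_pos: [0.4603, 0.3214, 0.0917]
ee_rot: [0.001, -0.041, 0.999, 0.001]
contact_force: [0.6, 1.0, -0.8]
opening: 0.0468
```

Emit:
{"name": "servo_tool", "arguments": {"motion": [[[0,0,0.1],[0,0,0],0.55],[[0,0,0.25],[0,0,0],0.55],[[0,0,0.45],[0,0,0],0.55],[[0,-0.2,0.5],[0,0,0],0.55],[[0,-0.45,0.5],[0,0,0],1]]}}

```text
time: 22.68
ee_pos: [0.4617, 0.2089, 0.2191]
ee_rot: [0.004, -0.043, 0.999, 0.001]
contact_force: [-0.3, -0.8, 0.1]
opening: 0.0639
```

Run:
```python
from h import *
st()
S=get("side");crop(S,220,90,330,200,6,"h4s")
```

```text
p [0.4617 0.2089 0.2191] phi 94.9 t 22.675 F [-0.3 -0.8  0.1] M [-0.09  0.    0.05] op 0.0639
```

View pics/h4s.png

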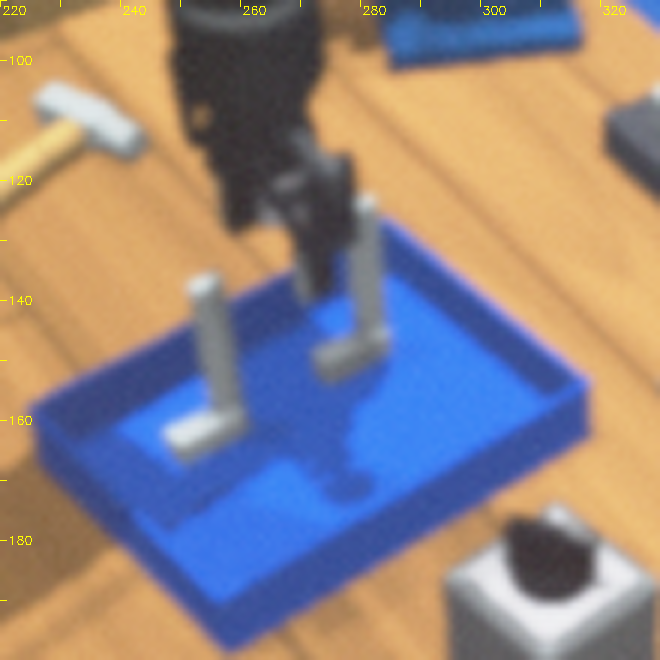

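Emit:
{"name": "servo_tool", "arguments": {"motion": [[[0,-0.15,0],[0,0,-0.19],1],[[0,-0.3,0],[0,0,-0.38],1],[[0,-0.45,0],[0,0,-0.57],1],[[0,-0.6,0],[0,0,-0.76],1],[[0,-0.75,0],[0,0,-0.95],1]]}}

```text
time: 23.35
ee_pos: [0.4605, 0.0126, 0.2175]
ee_rot: [0.0, 0.33, 0.944, -0.003]
contact_force: [0.2, -0.7, -0.1]
opening: 0.0854
```

Emit:
{"name": "servo_tool", "arguments": {"motion": [[[0.02,-0.18,0],[0,0,-0.19],1],[[0.05,-0.36,0],[0,0,-0.38],1],[[0.08,-0.54,0],[0,0,-0.57],1],[[0.12,-0.72,0],[0,0,-0.76],1],[[0.12,-0.9,0],[0,0,-0.95],1]]}}

```text
time: 23.98
ee_pos: [0.491, -0.2138, 0.2173]
ee_rot: [-0.001, 0.653, 0.757, -0.003]
contact_force: [0.8, -0.4, 0.5]
opening: 0.0852
```

Run:
```python
from h import *
o=st();tilt(o);print(o["joint_pos"].round(2))
```

```text
p [ 0.491  -0.2138  0.2173] phi 8.5 t 23.975 F [ 0.8 -0.4  0.5] M [ 0.04 -0.   -0.02] op 0.0852
tilt correction turn units [ 0.004 -0.006  0.   ]
[-0.57  0.14  1.65 -0.01  1.35 -0.72]
```

Emit:
{"name": "servo_tool", "arguments": {"motion": [[[0.006,0,0],[0.004,-0.006,-0.22],1],[[0.006,0,0],[0.004,-0.006,-0.44],1],[[0.006,0,0],[0.004,-0.006,-0.66],1],[[0.006,0,-0.05],[0.004,-0.006,-0.889],1],[[0.006,0,-0.1],[0.004,-0.006,-0.889],1]]}}

```text
time: 24.6
ee_pos: [0.4926, -0.2138, 0.1918]
ee_rot: [-0.001, 0.872, 0.489, 0.0]
contact_force: [-0.0, 0.8, -0.5]
opening: 0.0853
```

Run:
```python
from h import *
o=st();tilt(o)
```

```text
p [ 0.4926 -0.2138  0.1918] phi -31.4 t 24.6 F [-0.   0.8 -0.5] M [ 0.   -0.   -0.01] op 0.0853
tilt correction turn units [-0.002 -0.    -0.   ]
```

Emit:
{"name": "servo_tool", "arguments": {"motion": [[[0,0,-0.1],[0,0,0],1],[[0,0,-0.2],[0,0,0],1],[[0,0,-0.3],[0,0,0],1],[[0,0,-0.355],[0,0,0],1],[[0,0,-0.355],[0,0,0],1]]}}

```text
time: 25.22
ee_pos: [0.4917, -0.2131, 0.1018]
ee_rot: [-0.002, 0.872, 0.49, -0.0]
contact_force: [-0.5, -0.4, -0.5]
opening: 0.0852
```

Run:
```python
from h import *
st()
S=get("side");crop(S,310,190,420,290,6,"i1s")
```

```text
p [ 0.4917 -0.2131  0.1018] phi -31.3 t 25.225 F [-0.5 -0.4 -0.5] M [-0.03 -0.    0.05] op 0.0852
```

View pics/i1s.png

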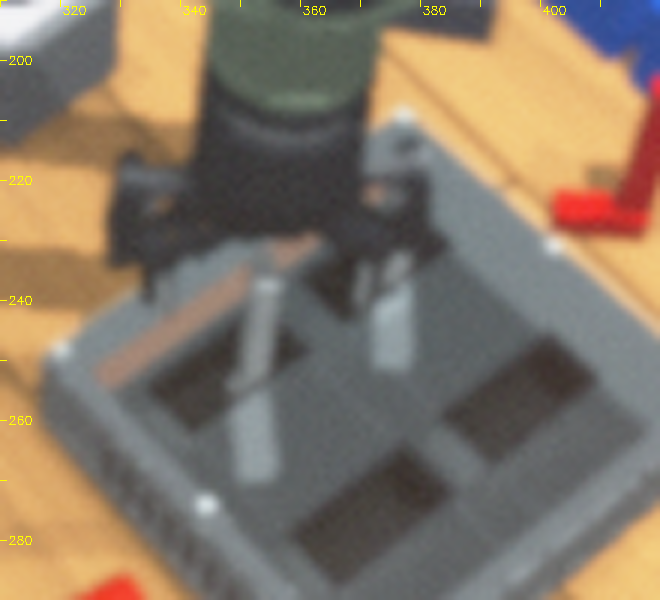

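Emit:
{"name": "servo_tool", "arguments": {"motion": [[[0.002,-0.003,0.0],[0,0,0],0.6],[[0.002,-0.003,0],[0,0,0],0.3],[[0.002,-0.003,0],[0,0,0],0.15],[[0.002,-0.003,0],[0,0,0],0.1],[[0.002,-0.003,0],[0,0,0],0.1]], "newtons": 30}}

```text
time: 25.9
ee_pos: [0.4933, -0.2145, 0.1033]
ee_rot: [-0.001, 0.872, 0.49, 0.001]
contact_force: [1.2, 0.1, 1.9]
opening: 0.0116
```

Run:
```python
from h import *
tilt(st())
```

```text
p [ 0.4933 -0.2145  0.1033] phi -31.4 t 25.9 F [1.2 0.1 1.9] M [ 0.02 -0.05  0.03] op 0.0116
tilt correction turn units [-0.002  0.     0.   ]
```

Emit:
{"name": "servo_tool", "arguments": {"motion": [[[0,0,0.012],[0,0,0],0.05],[[0,0,0.02],[0,0,-0.2],0.05],[[0,0,0.02],[0,0,-0.4],0.05],[[0,0,0.02],[0,0,-0.6],0.05],[[0,0,0.02],[0,0,-0.8],0.05]], "newtons": 80}}

```text
time: 26.52
ee_pos: [0.4924, -0.214, 0.1073]
ee_rot: [-0.001, 0.981, 0.194, -0.0]
contact_force: [-0.6, 0.5, -3.7]
opening: 0.0112
```

Emit:
{"name": "servo_tool", "arguments": {"motion": [[[0,0,0],[0,0,-0.2],0.05],[[0,0,0],[0,0,-0.417],0.05],[[0,0,0.03],[0,0,-0.417],0.05],[[0,0,0.06],[0,0,-0.417],0.05],[[0,0,0.08],[0,0,-0.417],0.05]]}}

```text
time: 27.15
ee_pos: [0.4928, -0.2142, 0.1282]
ee_rot: [-0.001, 0.999, 0.032, 0.001]
contact_force: [0.4, 0.0, -3.5]
opening: 0.0115
```

Run:
```python
from h import *
tilt(st())
S=get("side");crop(S,310,190,420,290,6,"i2s")
```

```text
p [ 0.4928 -0.2142  0.1282] phi -86.3 t 27.15 F [ 0.4  0.  -3.5] M [-0.05 -0.05  0.03] op 0.0115
tilt correction turn units [-0.003  0.001  0.   ]
```

View pics/i2s.png

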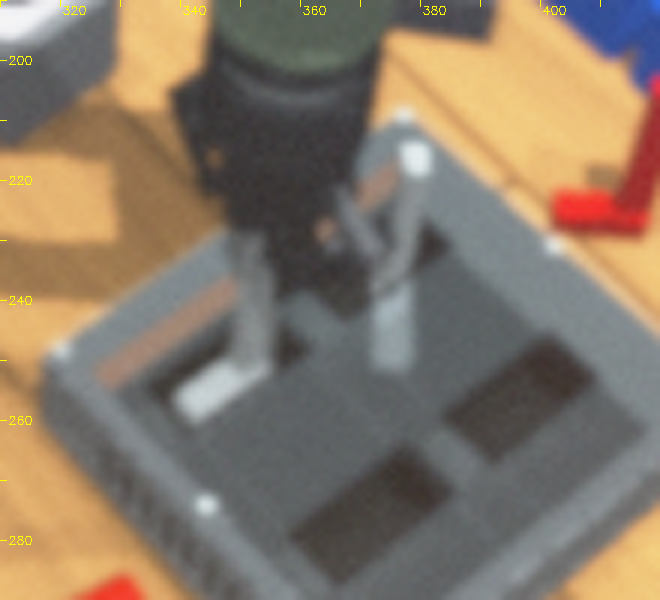

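Aligned with the slot; draw it out.

Emit:
{"name": "servo_tool", "arguments": {"motion": [[[0,0,0.04],[0,0,0],0.05],[[0,0,0.08],[0,0,0],0.05],[[0,0,0.12],[0,0,0],0.05],[[0,0,0.17],[0,0,0],0.05],[[0,0,0.22],[0,0,0],0.05]]}}

```text
time: 27.82
ee_pos: [0.4932, -0.2145, 0.1849]
ee_rot: [-0.001, 0.999, 0.032, 0.001]
contact_force: [-0.2, -0.7, -4.0]
opening: 0.0107
```

Emit:
{"name": "servo_tool", "arguments": {"motion": [[[-0.1,0.05,0],[0,0,0],0.05],[[-0.24,0.2,0],[0,0,0],0.05],[[-0.33,0.38,0],[0,0,0],0.05],[[-0.33,0.58,0],[0,0,0],0.05],[[-0.33,0.78,0],[0,0,0],0.05]]}}

```text
time: 28.45
ee_pos: [0.4106, -0.0183, 0.1858]
ee_rot: [-0.0, 1.0, 0.031, 0.002]
contact_force: [0.5, 0.1, -3.7]
opening: 0.0113
```

Run:
```python
from h import *
st()
S=get("side");T=get("top");tray(T);crop(S,210,90,400,280,4,"i3s")
```

```text
p [ 0.4106 -0.0183  0.1858] phi -86.4 t 28.45 F [ 0.5  0.1 -3.7] M [-0.   -0.11  0.02] op 0.0113
tray px [[216.0, 176.0], [280.0, 174.0], [282.0, 256.0], [219.0, 259.0]] c [0.5008 0.2803 0.05  ] corners [[0.634, 0.407], [0.65, 0.19], [0.367, 0.164], [0.352, 0.373]]
```

View pics/i3s.png

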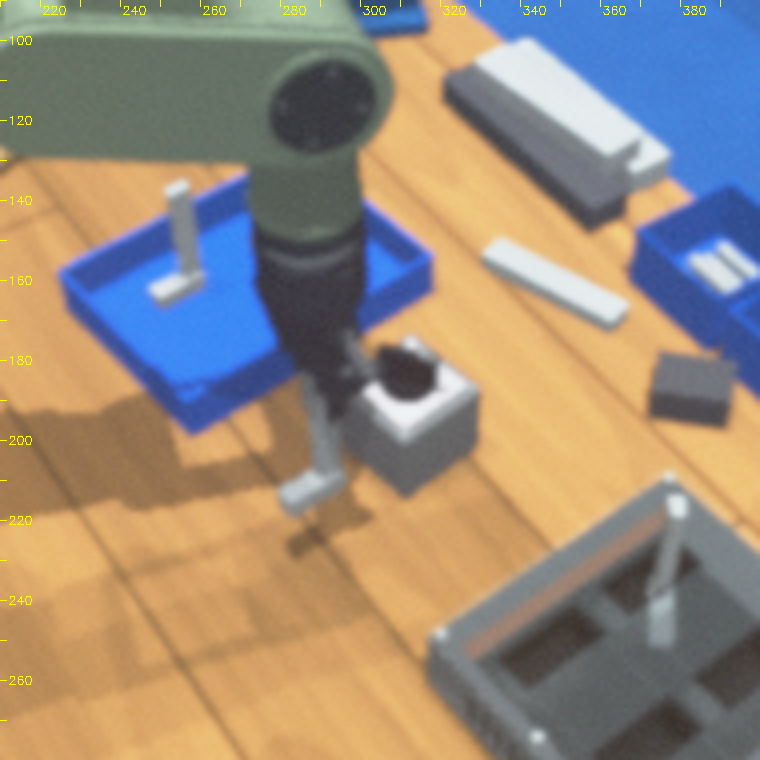

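Emit:
{"name": "servo_tool", "arguments": {"motion": [[[0,0.18,0],[0,0,0],0.05],[[0,0.36,0],[0,0,0],0.05],[[0,0.54,0],[0,0,0],0.05],[[0,0.72,0],[0,0,0],0.05],[[0.1,0.9,0],[0,0,0],0.05]]}}

```text
time: 29.18
ee_pos: [0.4344, 0.2105, 0.1858]
ee_rot: [-0.001, 0.999, 0.035, 0.001]
contact_force: [0.4, -1.0, -3.3]
opening: 0.011
```

Emit:
{"name": "servo_tool", "arguments": {"motion": [[[0.1,0.05,0],[0,0,0],0.05],[[0.25,0.1,0],[0,0,0],0.05],[[0.4,0.15,0],[0,0,0],0.05],[[0.55,0.15,0],[0,0,0],0.05],[[0.6,0.15,-0.06],[0,0,0],0.05]]}}

```text
time: 29.8
ee_pos: [0.5882, 0.2475, 0.1724]
ee_rot: [-0.002, 0.999, 0.034, 0.004]
contact_force: [-0.4, 0.7, -3.2]
opening: 0.0109
```

Run:
```python
from h import *
tilt(st())
```

```text
p [0.5882 0.2475 0.1724] phi -86.1 t 29.8 F [-0.4  0.7 -3.2] M [-0.04  0.    0.02] op 0.0109
tilt correction turn units [-0.005  0.01   0.   ]
```

Lower to 0.0925 (−0.08 → −0.32).

Emit:
{"name": "servo_tool", "arguments": {"motion": [[[-0.01,0,-0.08],[-0.005,0.01,0],0.05],[[-0.01,0,-0.16],[-0.005,0.01,0],0.05],[[-0.01,0,-0.24],[-0.005,0.01,0],0.05],[[-0.01,0,-0.29],[-0.005,0.01,0],0.05],[[-0.01,0,-0.315],[-0.005,0.01,0],0.05]]}}

```text
time: 30.42
ee_pos: [0.585, 0.2475, 0.0934]
ee_rot: [0.0, 0.999, 0.035, -0.001]
contact_force: [-5.6, -1.9, 14.5]
opening: 0.0113
```

Emit:
{"name": "servo_tool", "arguments": {"motion": [[[0,0,-0.004],[0,0,0],0.05],[[0,0,-0.008],[0,0,0],0.05]]}}

```text
time: 30.68
ee_pos: [0.5856, 0.2477, 0.0934]
ee_rot: [0.0, 0.999, 0.035, -0.0]
contact_force: [-3.6, -1.9, 8.1]
opening: 0.0111
```

Run:
```python
from h import *
tilt(st())
```

```text
p [0.5856 0.2477 0.0934] phi -86.0 t 30.675 F [-3.6 -1.9  8.1] M [-0.31  0.96  0.04] op 0.0111
tilt correction turn units [ 0.001 -0.001  0.   ]
```

Emit:
{"name": "servo_tool", "arguments": {"motion": [[[0,0,0.002],[0,0,0],0.05],[[0,0,0.003],[0,0,0],0.16],[[0,0,0.003],[0,0,0],0.25],[[0,0,0.004],[0,0,0],0.45],[[0,0,0.004],[0,0,0],0.55]]}}

```text
time: 31.3
ee_pos: [0.5857, 0.2477, 0.0945]
ee_rot: [0.0, 0.999, 0.035, -0.0]
contact_force: [0.4, 0.8, -0.1]
opening: 0.0468
```

Emit:
{"name": "servo_tool", "arguments": {"motion": [[[0,0,0.1],[0,0,0],0.55],[[0,0,0.25],[0,0,0],0.55],[[0,0,0.45],[0,0,0],0.55],[[0,-0.2,0.5],[0,0,0],0.55],[[0,-0.45,0.5],[0,0,0],1]]}}

```text
time: 31.92
ee_pos: [0.5871, 0.1353, 0.2222]
ee_rot: [0.0, 0.999, 0.036, 0.003]
contact_force: [1.3, -0.7, -0.4]
opening: 0.064
```

Run:
```python
from h import *
st()
S=get("side");crop(S,220,90,330,200,6,"i4s")
```

```text
p [0.5871 0.1353 0.2222] phi -85.8 t 31.925 F [ 1.3 -0.7 -0.4] M [-0.07 -0.02  0.03] op 0.064
```

View pics/i4s.png

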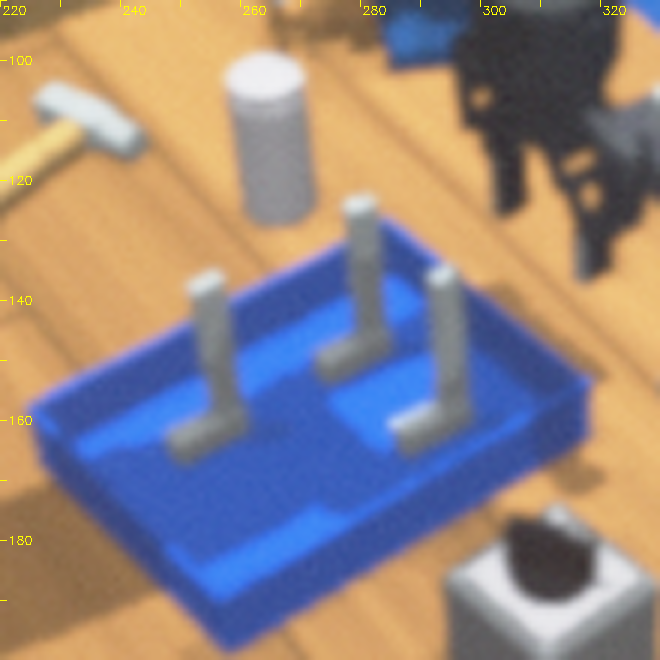

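Emit:
{"name": "servo_tool", "arguments": {"motion": [[[0,-0.15,0],[0,0,0.15],1],[[0,-0.3,0],[0,0,0.3],1],[[0,-0.45,0],[0,0,0.45],1],[[0.02,-0.6,0],[0,0,0.55],1],[[0.024,-0.75,0],[0,0,0.6],1]]}}

```text
time: 32.6
ee_pos: [0.5927, -0.0623, 0.2208]
ee_rot: [0.004, 0.964, 0.266, 0.002]
contact_force: [0.1, -0.2, -1.1]
opening: 0.0858
```

Emit:
{"name": "servo_tool", "arguments": {"motion": [[[0,-0.2,0],[0,0,0.2],1],[[0,-0.4,0],[0,0,0.4],1],[[0,-0.6,0],[0,0,0.507],1],[[0,-0.61,-0.06],[0,0,0.507],1],[[0,-0.61,-0.12],[0,0,0.507],1]]}}

```text
time: 33.22
ee_pos: [0.5924, -0.2146, 0.1895]
ee_rot: [0.002, 0.893, 0.451, 0.002]
contact_force: [0.5, 0.6, 0.4]
opening: 0.0855
```

Run:
```python
from h import *
tilt(st())
```

```text
p [ 0.5924 -0.2146  0.1895] phi -36.4 t 33.225 F [0.5 0.6 0.4] M [-0.    0.02  0.05] op 0.0855
tilt correction turn units [0.003 0.008 0.   ]
```

Need y −0.2065: +0.008; z to 0.102: −0.35.

Emit:
{"name": "servo_tool", "arguments": {"motion": [[[0.003,0.033,0],[0.003,0.008,0],1],[[0.003,0.033,-0.1],[0.003,0.008,0],1],[[0.003,0.033,-0.2],[0.003,0.008,0],1],[[0.003,0.033,-0.3],[0.003,0.008,0],1],[[0.003,0.033,-0.35],[0.003,0.008,0],1]]}}

```text
time: 33.85
ee_pos: [0.5926, -0.2039, 0.1005]
ee_rot: [-0.001, 0.892, 0.451, -0.001]
contact_force: [0.4, 0.3, 0.5]
opening: 0.0853
```

Run:
```python
from h import *
st()
S=get("side");crop(S,320,170,430,270,6,"j1s")
```

```text
p [ 0.5926 -0.2039  0.1005] phi -36.3 t 33.85 F [0.4 0.3 0.5] M [0.   0.01 0.01] op 0.0853
```

View pics/j1s.png

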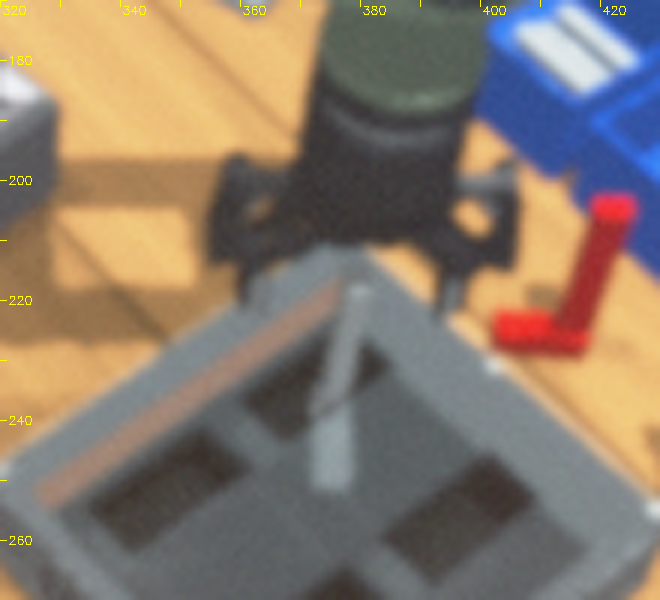

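Emit:
{"name": "servo_tool", "arguments": {"motion": [[[0.002,-0.008,0.006],[0,0,0],0.6],[[0.002,-0.008,0.006],[0,0,0],0.3],[[0.002,-0.008,0.006],[0,0,0],0.15],[[0.002,-0.008,0.006],[0,0,0],0.1],[[0.002,-0.008,0.006],[0,0,0],0.1]], "newtons": 30}}

```text
time: 34.52
ee_pos: [0.593, -0.2062, 0.1016]
ee_rot: [-0.001, 0.892, 0.451, -0.001]
contact_force: [0.9, 1.4, 2.3]
opening: 0.0116
```

Run:
```python
from h import *
tilt(st())
```

```text
p [ 0.593  -0.2062  0.1016] phi -36.4 t 34.525 F [0.9 1.4 2.3] M [ 0.04 -0.15 -0.04] op 0.0116
tilt correction turn units [-0.002 -0.003 -0.   ]
```

Turn −49.7° = −1.104 in two calls.

Emit:
{"name": "servo_tool", "arguments": {"motion": [[[0,0,0.012],[0,0,0],0.05],[[0,0,0.02],[0,0,-0.2],0.05],[[0,0,0.02],[0,0,-0.4],0.05],[[0,0,0.02],[0,0,-0.6],0.05],[[0,0,0.02],[0,0,-0.8],0.05]], "newtons": 80}}

```text
time: 35.15
ee_pos: [0.5917, -0.2057, 0.105]
ee_rot: [-0.002, 0.989, 0.151, -0.002]
contact_force: [0.2, -0.5, -4.6]
opening: 0.0108
```

Emit:
{"name": "servo_tool", "arguments": {"motion": [[[0,0,0],[0,0,-0.15],0.05],[[0,0,0],[0,0,-0.3],0.05],[[0,0,0.03],[0,0,-0.3],0.05],[[0,0,0.06],[0,0,-0.3],0.05],[[0,0,0.08],[0,0,-0.3],0.05]]}}

```text
time: 35.78
ee_pos: [0.5921, -0.2059, 0.126]
ee_rot: [-0.002, 0.999, 0.034, -0.001]
contact_force: [0.2, 0.2, -3.9]
opening: 0.0108
```

Run:
```python
from h import *
tilt(st())
S=get("side");crop(S,320,170,430,270,6,"j2s")
```

```text
p [ 0.5921 -0.2059  0.126 ] phi -86.1 t 35.775 F [ 0.2  0.2 -3.9] M [ 0.01 -0.05  0.  ] op 0.0108
tilt correction turn units [-0.006 -0.002 -0.   ]
```

View pics/j2s.png

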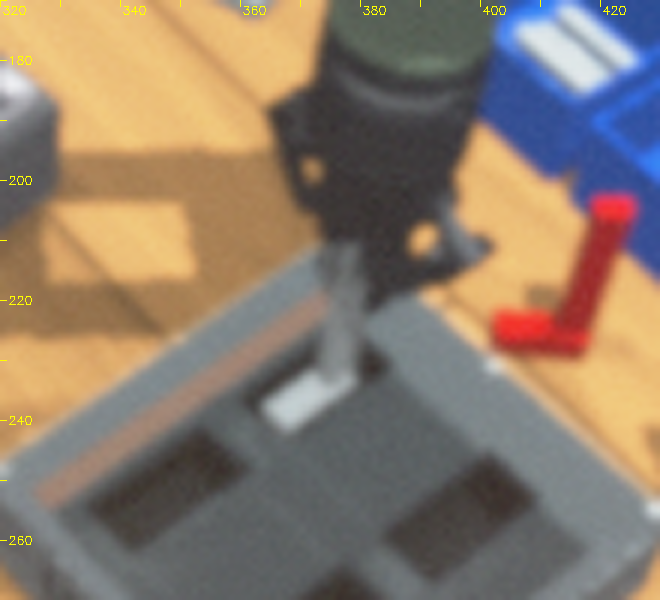

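Emit:
{"name": "servo_tool", "arguments": {"motion": [[[0,0,0.04],[0,0,0],0.05],[[0,0,0.08],[0,0,0],0.05],[[0,0,0.12],[0,0,0],0.05],[[0,0,0.17],[0,0,0],0.05],[[0,0,0.22],[0,0,0],0.05]]}}

```text
time: 36.45
ee_pos: [0.5926, -0.2061, 0.1828]
ee_rot: [-0.002, 0.999, 0.034, -0.0]
contact_force: [0.5, 0.0, -3.6]
opening: 0.0108
```

Emit:
{"name": "servo_tool", "arguments": {"motion": [[[-0.15,0.03,0],[0,0,0],0.05],[[-0.35,0.08,0],[0,0,0],0.05],[[-0.55,0.2,0],[0,0,0],0.05],[[-0.72,0.38,0],[0,0,0],0.05],[[-0.73,0.58,0],[0,0,0],0.05]]}}

```text
time: 37.08
ee_pos: [0.4067, -0.0599, 0.1824]
ee_rot: [-0.002, 0.999, 0.032, -0.001]
contact_force: [1.4, -0.5, -4.0]
opening: 0.011
```

Run:
```python
from h import *
st()
S=get("side");T=get("top");tray(T);crop(S,210,90,400,280,4,"j3s");crop(T,195,160,375,290,4,"j3t")
```

```text
p [ 0.4067 -0.0599  0.1824] phi -86.3 t 37.075 F [ 1.4 -0.5 -4. ] M [ 0.01 -0.15 -0.04] op 0.011
tray px [[215.0, 177.0], [279.0, 173.0], [283.0, 255.0], [219.0, 259.0]] c [0.5005 0.2817 0.05  ] corners [[0.63, 0.412], [0.651, 0.193], [0.37, 0.162], [0.351, 0.372]]
```

View pics/j3s.png

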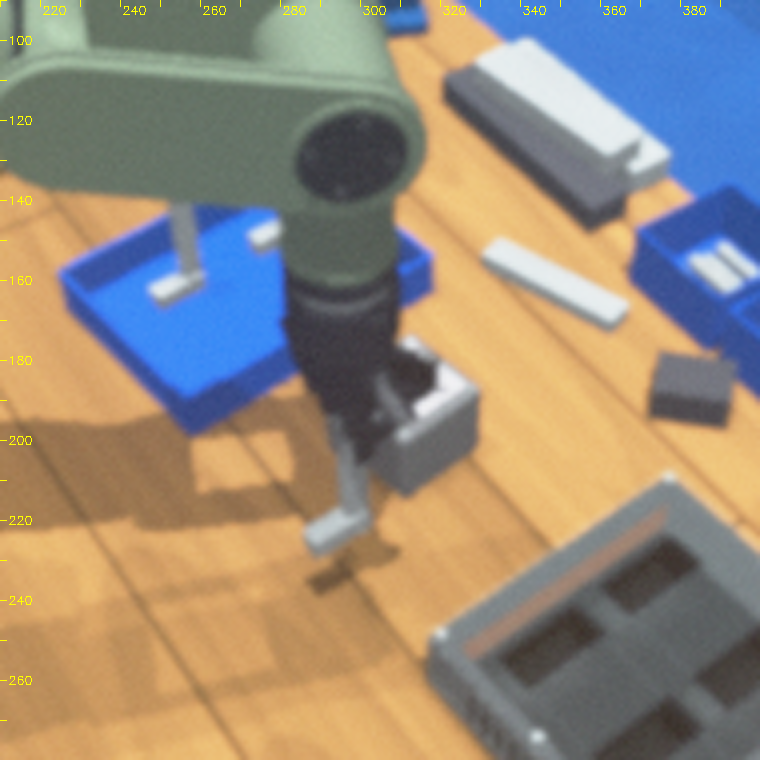

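View pics/j3t.png

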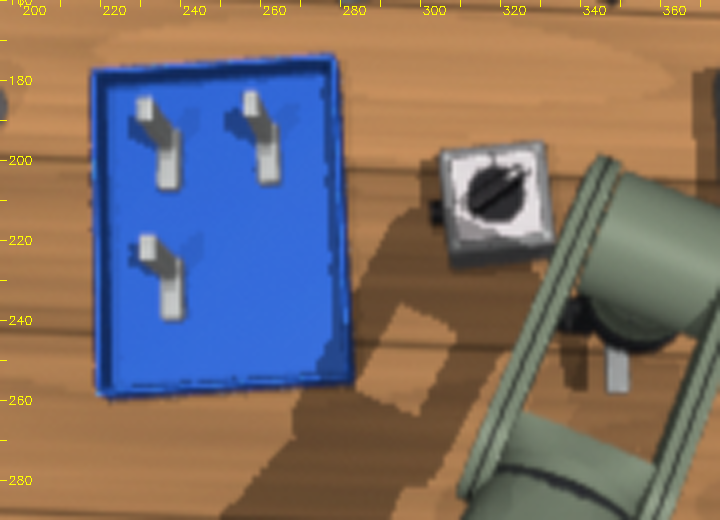

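Emit:
{"name": "servo_tool", "arguments": {"motion": [[[0,0.18,0],[0,0,0],0.05],[[0,0.36,0],[0,0,0],0.05],[[0,0.56,0],[0,0,0],0.05],[[0.05,0.76,0],[0,0,0],0.05],[[0.1,0.95,0],[0,0,0],0.05]]}}

```text
time: 37.8
ee_pos: [0.4345, 0.182, 0.1842]
ee_rot: [-0.003, 0.999, 0.036, 0.001]
contact_force: [0.6, -1.1, -4.3]
opening: 0.0109
```

Emit:
{"name": "servo_tool", "arguments": {"motion": [[[0.06,0.1,0],[0,0,0],0.05],[[0.12,0.2,0],[0,0,0],0.05],[[0.14,0.2,-0.05],[0,0,0],0.05],[[0.14,0.2,-0.13],[0,0,0],0.05],[[0.14,0.2,-0.2],[0,0,0],0.05]]}}

```text
time: 38.42
ee_pos: [0.4693, 0.2311, 0.1332]
ee_rot: [-0.003, 0.999, 0.036, 0.001]
contact_force: [-0.3, -0.3, -3.9]
opening: 0.0113
```

Run:
```python
from h import *
tilt(st())
```

```text
p [0.4693 0.2311 0.1332] phi -85.9 t 38.425 F [-0.3 -0.3 -3.9] M [-0.01 -0.01  0.03] op 0.0113
tilt correction turn units [-0.007  0.002  0.   ]
```

Lower to ~0.0915 (−0.042 → −0.167).

Emit:
{"name": "servo_tool", "arguments": {"motion": [[[0,0.01,-0.05],[-0.007,0.002,0],0.05],[[0,0.01,-0.1],[-0.007,0.002,0],0.05],[[0,0.01,-0.14],[-0.007,0.002,0],0.05],[[0,0.01,-0.16],[-0.007,0.002,0],0.05],[[0,0.01,-0.165],[-0.007,0.002,0],0.05]]}}

```text
time: 39.05
ee_pos: [0.4692, 0.2336, 0.0917]
ee_rot: [0.0, 0.999, 0.036, -0.0]
contact_force: [0.5, 0.2, -4.0]
opening: 0.0113
```

Emit:
{"name": "servo_tool", "arguments": {"motion": [[[0,0,-0.002],[0,0,0],0.05],[[0,0,-0.004],[0,0,0],0.05]]}}

```text
time: 39.3
ee_pos: [0.4698, 0.2338, 0.0916]
ee_rot: [-0.0, 0.999, 0.036, 0.0]
contact_force: [-1.6, -0.9, 1.2]
opening: 0.011
```

Emit:
{"name": "servo_tool", "arguments": {"motion": [[[0,0,0.0],[0,0,0],0.05],[[0,0,0.001],[0,0,0],0.16],[[0,0,0.002],[0,0,0],0.25],[[0,0,0.003],[0,0,0],0.45],[[0,0,0.004],[0,0,0],0.55]]}}

```text
time: 39.92
ee_pos: [0.47, 0.2338, 0.0929]
ee_rot: [-0.0, 0.999, 0.036, 0.001]
contact_force: [0.1, 0.4, -0.0]
opening: 0.0471
```

Emit:
{"name": "servo_tool", "arguments": {"motion": [[[0,0,0.1],[0,0,0],0.55],[[0,0,0.25],[0,0,0],0.55],[[0,0,0.45],[0,0,0],0.55],[[0,-0.2,0.5],[0,0,0],0.55],[[0,-0.45,0.5],[0,0,0],1]]}}

```text
time: 40.55
ee_pos: [0.4715, 0.121, 0.2203]
ee_rot: [-0.0, 0.999, 0.038, 0.003]
contact_force: [-0.1, -0.8, -0.4]
opening: 0.0641
```

Run:
```python
from h import *
st()
S=get("side");crop(S,220,90,330,200,6,"j4s")
```

```text
p [0.4715 0.121  0.2203] phi -85.7 t 40.55 F [-0.1 -0.8 -0.4] M [-0.03  0.01 -0.03] op 0.0641
```

View pics/j4s.png

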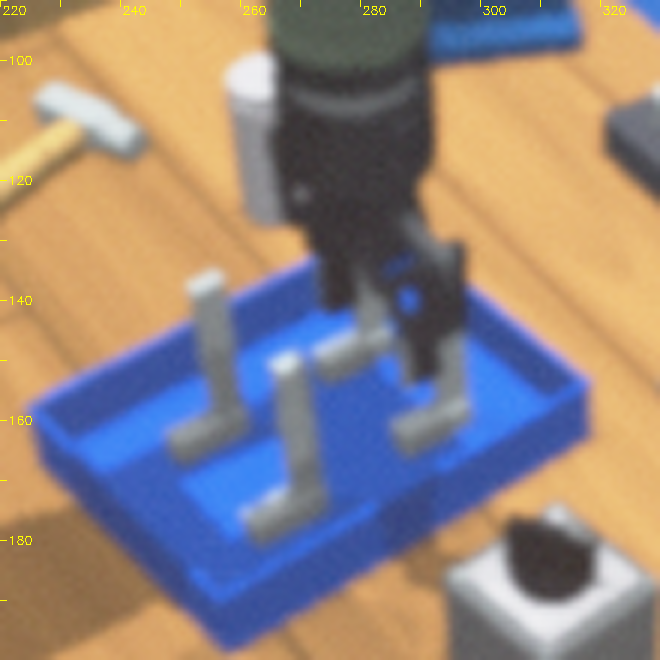

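Emit:
{"name": "servo_tool", "arguments": {"motion": [[[0.05,-0.06,0],[0,0,-0.2],1],[[0.1,-0.12,0],[0,0,-0.4],1],[[0.15,-0.2,0],[0,0,-0.6],1],[[0.218,-0.294,0],[0,0,-0.8],1],[[0.218,-0.294,0],[0,0,-0.9],1]]}}

```text
time: 41.22
ee_pos: [0.5262, 0.0382, 0.2189]
ee_rot: [0.004, 0.949, -0.316, 0.001]
contact_force: [0.1, 0.3, -0.5]
opening: 0.0851
```

Emit:
{"name": "servo_tool", "arguments": {"motion": [[[0,0,0],[0,0,-0.2],1],[[0,0,-0.05],[0,0,-0.36],1],[[0,0,-0.12],[0,0,-0.36],1],[[0,0,-0.2],[0,0,-0.36],1],[[0,0,-0.2],[0,0,-0.36],1]]}}

```text
time: 41.85
ee_pos: [0.5241, 0.0385, 0.1662]
ee_rot: [0.005, 0.895, -0.446, -0.003]
contact_force: [-0.5, -0.4, 0.8]
opening: 0.0854
```

Run:
```python
from h import *
o=st();tilt(o);print(o["joint_pos"].round(2))
```

```text
p [0.5241 0.0385 0.1662] phi -143.0 t 41.85 F [-0.5 -0.4  0.8] M [-0.05 -0.02 -0.01] op 0.0854
tilt correction turn units [ 0.008 -0.012  0.   ]
[-0.09  0.17  1.72 -0.01  1.25  2.41]
```

Correct to (0.526, 0.0475) and lower to 0.0925.

Emit:
{"name": "servo_tool", "arguments": {"motion": [[[0.008,0.036,0],[0.008,-0.012,0],1],[[0.008,0.036,-0.08],[0.008,-0.012,0],1],[[0.008,0.036,-0.16],[0.008,-0.012,0],1],[[0.008,0.036,-0.24],[0.008,-0.012,0],1],[[0.008,0.036,-0.292],[0.008,-0.012,0],1]]}}

```text
time: 42.48
ee_pos: [0.5263, 0.048, 0.093]
ee_rot: [-0.0, 0.895, -0.446, 0.0]
contact_force: [-0.6, -1.1, 0.2]
opening: 0.0849
```

Emit:
{"name": "servo_tool", "arguments": {"motion": [[[0,0,0],[0,0,0],0.6],[[0,0,0],[0,0,0],0.3],[[0,0,0],[0,0,0],0.2],[[0,0,0],[0,0,0],0.1],[[0,0,0],[0,0,0],0.1]], "newtons": 20}}

```text
time: 43.1
ee_pos: [0.5264, 0.0476, 0.0938]
ee_rot: [0.0, 0.895, -0.445, 0.001]
contact_force: [-2.5, -1.6, 4.3]
opening: 0.0117
```

Run:
```python
from h import *
o=st();tilt(o)
```

```text
p [0.5264 0.0476 0.0938] phi -142.9 t 43.1 F [-2.5 -1.6  4.3] M [-0.23  0.44  0.25] op 0.0117
tilt correction turn units [0.001 0.001 0.   ]
```

Turn +60.5° back (1.345).

Emit:
{"name": "servo_tool", "arguments": {"motion": [[[0,0,0],[0,0,0],0.05],[[0,0,0],[0,0,0.2],0.05],[[0,0,0],[0,0,0.4],0.05],[[0,0,0],[0,0,0.6],0.05],[[0,0,0],[0,0,0.8],0.05]], "newtons": 40}}

```text
time: 43.72
ee_pos: [0.5262, 0.0475, 0.0938]
ee_rot: [0.0, 0.989, -0.145, 0.0]
contact_force: [-2.0, -1.9, 3.6]
opening: 0.0112
```

Emit:
{"name": "servo_tool", "arguments": {"motion": [[[0,0,0],[0,0,0.15],0.05],[[0,0,0],[0,0,0.35],0.05],[[0,0,0],[0,0,0.5],0.05],[[0,0,0],[0,0,0.545],0.05],[[0,0,0],[0,0,0.545],0.05]]}}

```text
time: 44.35
ee_pos: [0.5262, 0.0473, 0.0938]
ee_rot: [0.0, 0.998, 0.068, 0.0]
contact_force: [-1.8, -2.1, 2.0]
opening: 0.0117
```

Run:
```python
from h import *
o=st();tilt(o)
```

```text
p [0.5262 0.0473 0.0938] phi -82.2 t 44.35 F [-1.8 -2.1  2. ] M [-0.12  0.26 -0.02] op 0.0117
tilt correction turn units [-0.     0.001  0.   ]
```

Emit:
{"name": "servo_tool", "arguments": {"motion": [[[0,0,0],[0,0,0],0.4],[[0,0,0],[0,0,0],0.7],[[0,0,0],[0,0,0],1],[[0,0,0.2],[0,0,0],1],[[0,0,0.44],[0,0,0],1]]}}

```text
time: 44.98
ee_pos: [0.5248, 0.0475, 0.2033]
ee_rot: [-0.0, 0.998, 0.068, -0.002]
contact_force: [0.7, -0.3, -0.2]
opening: 0.0851
```

Emit:
{"name": "servo_tool", "arguments": {"motion": [[[0,-0.2,0.1],[0,0,0],1],[[0,-0.4,0.1],[0,0,0],1],[[0,-0.6,0.1],[0,0,0],1],[[0,-0.8,0.1],[0,0,0],1],[[0,-0.8,0.1],[0,0,0],1]]}}

```text
time: 45.6
ee_pos: [0.5247, -0.1558, 0.2283]
ee_rot: [0.0, 0.998, 0.065, -0.002]
contact_force: [0.5, -0.4, -0.6]
opening: 0.0855
```

Run:
```python
from h import *
st()
S=get("side");T=get("top");tray(T);crop(S,0,0,640,400,1,"k1s");crop(T,195,160,355,290,5,"k1t");cv2.imwrite("pics/k1T.png",T["img"][:,:,::-1])
```

```text
p [ 0.5247 -0.1558  0.2283] phi -82.5 t 45.6 F [ 0.5 -0.4 -0.6] M [ 0.1  -0.02 -0.02] op 0.0855
tray px [[215.0, 176.0], [279.0, 173.0], [283.0, 256.0], [219.0, 259.0]] c [0.5008 0.2813 0.05  ] corners [[0.632, 0.41], [0.651, 0.192], [0.369, 0.163], [0.351, 0.372]]
```

View pics/k1s.png

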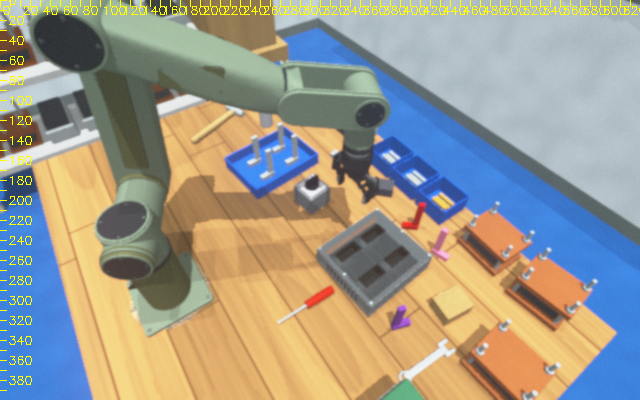

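View pics/k1t.png

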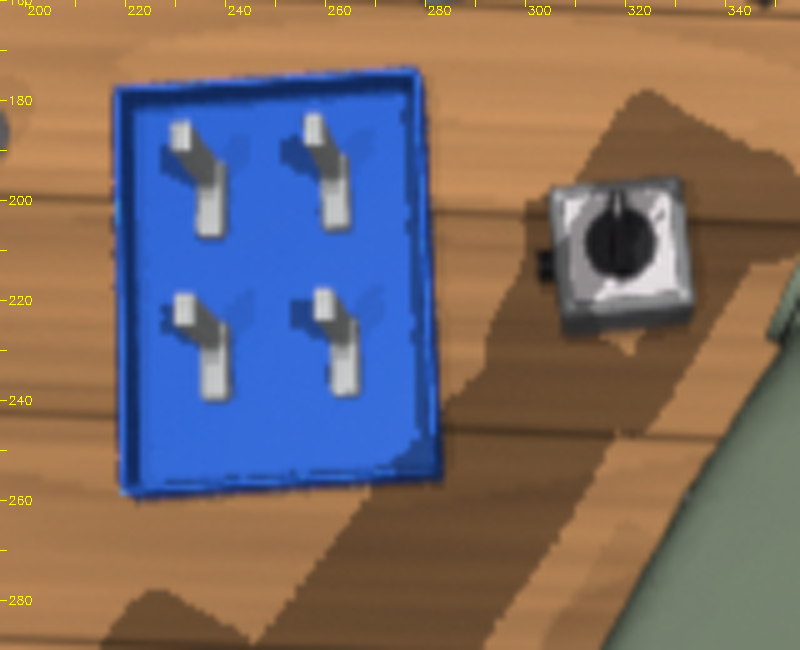

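View pics/k1T.png

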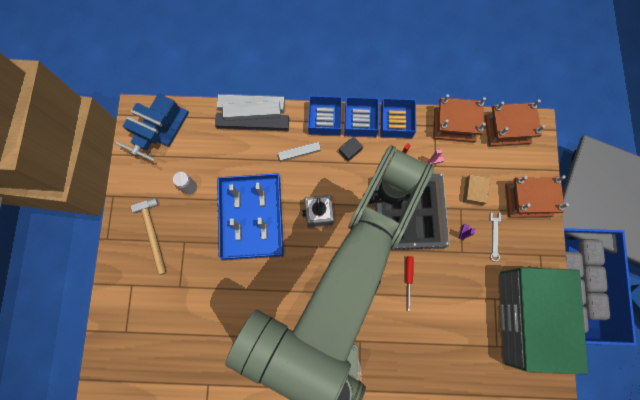

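All four plates are standing in the tray (top view around x 230–265, y 185–240). The switch pointer is back at its starting direction, around pixel (316, 200). Nothing else has moved, and the gripper is open and clear of everything.

Run:
```python
from h import *
print(bot.finish_job())
```

```text
the job is handed in; nothing more can be done
None
```

The job is done and handed in at about 45.6 s of the 210 s allowed. I switched the demagnetiser on and turned each of the four plates to line up with its slot. I drew each one out with no sign of catching and stood it in the blue tray. The switch went off only after the last plate was in.

**Last checks:**
- All four plates stand inside the tray, the tray has not moved, and all four slots are empty.
- The switch pointer is back where it was at the start (off). I turned the handle back as far as I had turned it on, about 60.7°.
- The other objects and the pink, red and purple look-alikes are where they were at the start, though in the last top view the arm partly hides the red and pink ones. The side view shows both in place.
- The gripper is open and touching nothing.
- The largest contact force I read was about 15 N. I saw no grip slip and no knock to the tray.

**What disagreed:**
- **Foot angles:** the feet measured about 35–55° off their slots, not the 55–90° in the text. I used the measured angles; the gripper closed squarely on every stem and every foot passed its slot.
- **Camera heights:** the two cameras together read most heights 5–10 mm too low, and they differed by 5–8 mm in y (more at the tray corners). I averaged the two views and used the text's heights. Gripping the switch handle confirmed the average to within about 1.5 mm.

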